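# Load a sample carrier and hang it on the drying rail

## Task

Take the green carrier off the blue drainer and stand it upright in the yellow stand, let go, and put the red-capped vial from the black pocket tray into the cup in its head. Then gently hook the loaded carrier on the rail over the green band, and slide it along the rail, always hooked on, until it rests gently against the red stop; let it hang there. Leave the other vials, the blue carrier, the tube rack, the bottle and the beaker where they are.

Things in the scene. Friction and masses are not known exactly. Their poses are not given: they have to be found in the camera images.
- carrier: Green rigid hanging carrier, 230 mm tall, about 180 g (varies). Origin on its axis at the foot's underside; z from foot to head, y along the rail when hung. Stem 14 (x) x 20 (y) mm, z 36 to 128. Its centre of mass lies near y -9, z 54 mm, so it tends to swing in a pinch. At the start it lies on the drainer on its +y side, foot at the low end, z rising at 35 degrees, -y facing up off the slope.
- carrier_foot (a point): Centre of the underside of the carrier's foot: 1 mm to +x and 4 mm to -y of the carrier's origin; axes as the carrier. Foot: square block 36 x 36 mm, 36 mm high, steel on the -y half, white on the +y half.
- carrier_seat (a point): Place of the rail's axis in the carrier's C-shaped hook: carrier axis, z 177 mm; axes as the carrier. Hook: x -23 to 23, y -13 to 13; elbow z 128 to 138, back arm x -23 to -15, crown top z 196, nose x 15 to 23 reaching down to z 166. The mouth is open to +x between z 138 and 166: the rail enters through it, then seats in a V under the crown. It hangs upright by itself.
- carrier_cup (a point): Centre of the floor of the open cup in the carrier's white head: carrier axis, z 218 mm; axes as the carrier. Head: block 26 x 26 mm above the crown, z 196 to 230; cup 20 x 20 mm inside, 12 mm deep, rim at z 230.
- carrier_fin (a point): Middle of the black side grip, meant for lifting it off the drainer: a fin 14 mm thick along x, standing out from the stem to -y as far as y = -36 mm, z 102 to 134 mm. This point is at x 0, y -23, z 118 mm of the carrier; axes as the carrier.
- drainer: Blue sloped drainer, fixed, 130 x 200 mm, about 150 mm high; origin at the centre of its underside, z up; its slope rises at 35 degrees towards its +y. A lip at the low end and two cheeks 20 mm high hold the carrier's foot, 2 to 3 mm from its sides.
- stand_floor (a point): Fixed stand: dark steel base 100 x 100 x 6 mm, yellow square collar 68 mm wide, top 42 mm above the table, socket 44 x 44 mm inside. This point: centre of the socket's floor, 6 mm above the table; z up, x and y along the socket's sides. The carrier's foot fits at any quarter turn and the carrier then stands by itself, also after being let go while leaning a little.
- tray: Black pocket tray, fixed, 110 x 110 x 22 mm, origin at the centre of its underside, z up. Four square pockets about 19 mm wide and 14 mm deep, centres at x = +-26 mm, y = +-26 mm, each with one vial.
- vial_red: Vial, 16 mm diameter, 36 mm tall, 15 g, clear body and 14 mm high RED cap; origin at the centre of its underside, z up. It starts upright in any of the pockets and stands 22 mm out of the tray. In the carrier's cup it stands 24 mm out of the rim.
- vial_white: Same vial with a white cap, to be left in the tray.
- vial_blue: Same vial with a blue cap, to be left in the tray.
- vial_yellow: Same vial with a yellow cap, to be left in the tray.
- rail: Fixed steel drying rail: round bar of 12 mm diameter, 380 mm long, axis 225 mm above the table, on two posts of 16 mm that end 8 mm above the bar's axis; low white drip tray below. Origin on the table under the middle of the bar, z up, y along the bar.
- rail_band (a point): Middle of the green band on the rail (band 50 mm long), on the rail's axis, 100 mm from the middle of the bar towards -y of the rail. y points along the rail from the band to the red stop.
- stop: Red stop collar fixed on the rail: disc of 36 mm diameter, 12 mm thick along the rail (y -6 to 6). Origin: its centre on the rail's axis; axes as the rail; 120 to 170 mm from the middle of the band. The hook, 26 mm thick along y, touches it when their centres are 19 mm apart along the rail.
- spare: Carrier of the same shape in blue, hanging empty on the rail beyond the stop, to be left alone. Origin: centre of the foot's underside.
- tube_rack: Blue rack with tubes, 60 x 140 x 97 mm, loose; origin at the centre of its underside. Leave alone.
- bottle: Closed bottle with blue cap, 60 mm diameter, 140 mm tall. Leave alone.
- beaker: Glass beaker, 70 mm diameter, 85 mm tall. Leave alone.

How it is judged:
On the way, in this order (a step that is already met when the one before it is completed fails the run):
1. the carrier stands upright in the yellow stand, its foot on the socket's floor, released (angle between carrier's own z axis and vertical below 0.15 rad and horizontal distance between carrier_foot and stand_floor below 0.008 m and distance between carrier_foot and stand_floor below 0.01 m and contact force between the fingers and carrier below 0.05 N), for 0.3 s.
2. the red-capped vial stands in the carrier's cup while the carrier stands in the stand; both released (all of step 1 and horizontal distance between vial_red and carrier_cup below 0.006 m and distance between vial_red and carrier_cup below 0.007 m and contact force between the fingers and vial_red below 0.05 N), for 0.3 s.
3. the loaded carrier hangs with its hook on the rail, the hook's middle within 30 mm of the middle of the green band (x of carrier_seat in the frame of rail_band between -0.007 and 0.007 m and z of carrier_seat in the frame of rail_band between -0.007 and 0.004 m and horizontal distance between vial_red and carrier_cup below 0.006 m and distance between vial_red and carrier_cup below 0.007 m and y of carrier_seat in the frame of rail_band between -0.03 and 0.03 m), for 0.2 s.
4. the loaded carrier, still hooked on the rail, passes between 45 and 85 mm from the band's middle on its way to the stop (x of carrier_seat in the frame of rail_band between -0.007 and 0.007 m and z of carrier_seat in the frame of rail_band between -0.007 and 0.004 m and horizontal distance between vial_red and carrier_cup below 0.006 m and distance between vial_red and carrier_cup below 0.007 m and y of carrier_seat in the frame of rail_band between 0.045 and 0.085 m), for 0.1 s.
At the end, for the whole second after the job is handed in: the carrier hangs upright (within 0.15 rad) and at rest on the rail, seated in its hook (7 mm), its hook against the red stop on the band's side with a gap under 4 mm, the red-capped vial in its cup (6 mm), released (x of carrier_seat in the frame of rail_band between -0.007 and 0.007 m and z of carrier_seat in the frame of rail_band between -0.007 and 0.004 m and contact force between carrier and rail above 0.3 N and horizontal distance between vial_red and carrier_cup below 0.006 m and distance between vial_red and carrier_cup below 0.007 m and y of carrier_seat in the frame of stop between -0.023 and -0.016 m and angle between carrier's own z axis and vertical below 0.15 rad and contact force between the fingers and carrier below 0.05 N and linear speed of carrier below 0.03 m/s); the robot touches nothing.
It fails at once if the carrier is pushed against the stop with more than 25 N (contact force between carrier and stop above 25 N).
It fails at once if another vial, the blue carrier, the tube rack, the bottle or the beaker is moved more than 15 mm (distance of any of spare, vial_white, vial_blue, vial_yellow, tube_rack, bottle, beaker from where it was at the start of the episode above 0.015 m).
It fails at once if the carrier is pressed on the rail with more than 40 N, adding up both flanks of its V seat (contact force between carrier and rail above 40 N).
It also fails if it takes over 72 s, if anything falls off the work surface, if the arm or the gripper's body presses on something with over 40 N, if the wrist force passes 120 N, or if a joint passes its speed limit or range.

## Robot

A 7-joint arm with a two-finger parallel gripper is mounted at the origin on the work surface. World frame = base frame: x ahead of the robot, y to its left, z up, the work surface at z = 0. Lengths are in m, angles in rad, forces in N, time in s.
With the tool pointing down it reaches from about 0.4 to 0.9 m from the base axis. Payload 5.6 kg.
Tool frame: the origin (TCP) lies at the very end of the fingers, on their centre line; the grasp point (between the pads) lies 19 mm behind it; y points along the fingers, x is the direction in which the jaws open and shut, and the axes are right-handed (so a half turn about y gives the same grasp; the last joint's range is limited). The gripper opens to 92 mm and grips with 3 to 60 N. Pads are 20 mm wide; open, the fingers measure 128 mm over their backs; the gripper's body (75 mm by 189 mm) begins 69 mm behind the grasp point.
Start: joints at [1.298, 0.468, -0.012, 1.603, 0.006, 1.071, -0.056], TCP at [0.148, -0.633, 0.215] pointing down, gripper open.
Joint ranges: [-2.53, 2.53], [-0.31, 2.02], [-1.57, 1.55], [0.28, 2.44], [-1.29, 4.43], [0.15, 1.84], [-2.92, 2.92]. Speed limits (rad/s): [2.57, 2.57, 3.14, 3.14, 3.14, 3.14, 3.14].

## Interface

Orientations are given as a rotation vector (axis times angle).
In Python, from station import get_obs, read_camera, hand_in gives the robot as it stands.
- The arm moves only by the shell command python3 -m pendant 'ROWS' [FORCE]. ROWS is JSON, a list of rows, each a list of 7 numbers: the shift along the tool's x, y, z in m, then the turn, a rotation vector about the tool's x, y, z in degrees, then the finger opening in m, from 0 to 0.0919. A call has 1 to 20 rows; each row shifts and turns the commanded pose from where the row before left it, along the tool's axes as they then stand; what a row does not reach is not made up. A row lasts 1/12 s, in which the tool goes at most 41.7 mm and 7.16 degrees, less where a joint would pass 70% of its speed; a pose out of reach is approached as far as the arm can. A call with a gripper value outside its range is refused whole. The fingers move at their own pace and stop on an object; FORCE is the grip in N (left out, the last holds). Time passes only in rows, so rows that do not move let the fingers close. It gives the time, the measured TCP pose, the force and the opening at its end, in the units of the state.
- get_obs(): the state, without advancing time (a new reading comes with each control period).
- read_camera(name): name is "side" or "top" or "wrist"; returns a dict with "pixels" (384x512x3 uint8, blue, green, red), "vfov" (degrees; the focal length in pixels is half the picture's height over the tangent of half this angle, whatever the lens; pixels are square), "cx", "cy" (the principal point, pixels), "k1" (the pictures are not rectified: a ray, as slopes to the right and down, at radius r is drawn at 1 + k1 r^2 times it, then the intrinsics apply), "extrinsics" (4x4, takes a point from camera to world coordinates); the wrist camera has in their place "T_tool_cam" (4x4, takes a point from camera to tool coordinates, whose origin is the TCP and whose axes are the tool frame's). Camera axes: x right, y down, z forward; pixel columns grow to the right and rows downward; lengths in m; the calibration is good to about 2 mm. A picture is of the moment at which its call begins: read the wrist's pose just before it. There is no depth.
- hand_in(): hands the job in, once; it reports no verdict.
The state is a dict: "clock": time; "joint_positions": joint angles; "qd": joint speeds; "joint_efforts": joint torques, N m; "tool_pos": TCP position; "tcp_rot": TCP orientation; "ft_force": force on the tool from outside, world axes, zero at the start; "ft_torque": the same for the moment, N m; "finger_gap": opening from 0.0 (shut) to 1.0 (fully open).
Only numpy, scipy, OpenCV 4.12 (cv2) and the standard library are available. Lean on these libraries where they do the work, as an engineer would, in place of code of your own. Each camera call takes 0.05 s, during which the arm holds its last target.

## Working session

There is one attempt and no reset: what is moved stays moved. The work goes in short steps, Python scripts to look and compute and a shell command to move; the robot and the scene stay as the last step left them, time stands still between calls to the robot, and variables do not carry over. Pictures are saved under pics/ and viewed, and the job is handed in when it is done.

```bash
ls -la; mkdir -p pics; cat > h.py <<'E'
import numpy as np,cv2
from station import get_obs,read_camera
from scipy.spatial.transform import Rotation as R
def snap(n,f):
    o=get_obs();c=read_camera(n);cv2.imwrite('pics/'+f,c['pixels'])
    np.save('pics/'+f+'.npy',{'c':c,'o':o},allow_pickle=True);return c,o
E
python3 - <<'E'
from h import *
print(get_obs())
for n in ['side','top','wrist']:
    c,o=snap(n,n+'0.png'); print({k:v for k,v in c.items() if k!='pixels'})
E
```

```text
total 12
drwxr-xr-x  3 agent agent 4096 Dec  6 22:22 .
drwxr-xr-x 23 root  root  4096 Dec  6 22:22 ..
drwxr-xr-x  2 agent agent 4096 Dec  6 22:22 pics
{'clock': 0.0, 'joint_positions': array([ 1.29800207,  0.46838289, -0.01158218,  1.60361831,  0.00595432,
        1.07134465, -0.05629907]), 'qd': array([ 4.86717119e-04,  5.26384325e-04,  4.87245239e-05, -8.20361111e-04,
       -1.56980897e-03,  3.70074494e-04,  2.20508006e-04]), 'joint_efforts': array([-7.64637480e-04, -5.20576572e+01, -1.25137117e-02, -2.43741703e+01,
       -5.64969471e-02,  1.72946567e-02,  1.80914813e-04]), 'tool_pos': array([ 0.14785885, -0.63237768,  0.21363879]), 'tcp_rot': array([-1.30810246,  1.03935694, -1.03701678]), 'ft_force': array([ 0.48707493, -0.09002593, -0.33115217]), 'ft_torque': array([-0.00516943, -0.00192269,  0.00156273]), 'finger_gap': 1.0017214066273539}
{'vfov': 57.54526757190323, 'cx': 254.7659608882178, 'cy': 193.0079931592261, 'k1': -0.09885740460561762, 'extrinsics': array([[ 0.96435446, -0.11662712,  0.23752596,  0.41324331],
       [-0.26331354, -0.51182267,  0.81774295, -0.79024011],
[... 255 characters left out ...]
-0.01392231, -0.9874462 ,  0.15734093,  0.43473315],
       [-0.99974936,  0.01098767, -0.01950592, -0.03476472],
       [ 0.01753224, -0.15757306, -0.98735169,  1.17722907],
       [ 0.        ,  0.        ,  0.        ,  1.        ]])}
{'vfov': 59.31795242370789, 'cx': 255.20192809976913, 'cy': 192.0197696231846, 'k1': -0.09852528907420227, 'T_tool_cam': array([[ 9.99999934e-01, -3.09118666e-04, -1.90044025e-04,
        -7.29445873e-04],
       [ 1.09706356e-04, -2.41669370e-01,  9.70358647e-01,
        -1.69721165e-01],
       [-3.45883790e-04, -9.70358604e-01, -2.41669321e-01,
         6.71796717e-02],
       [ 0.00000000e+00,  0.00000000e+00,  0.00000000e+00,
         1.00000000e+00]])}
```

View pics/side0.png

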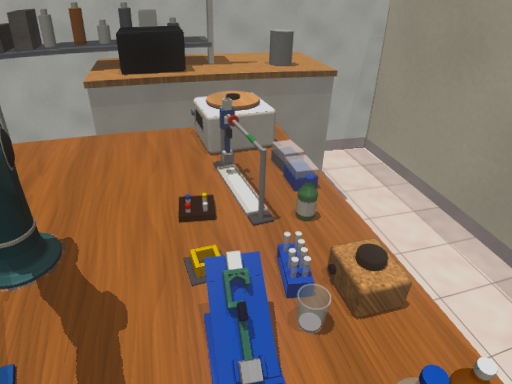

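View pics/top0.png

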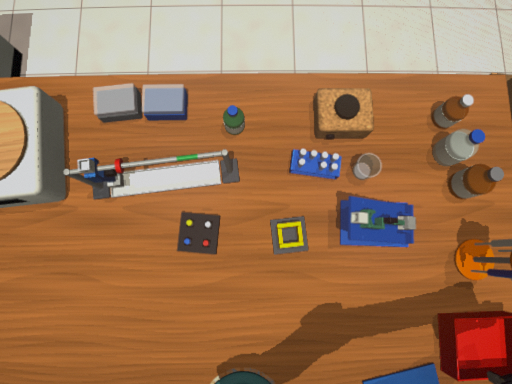

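View pics/wrist0.png

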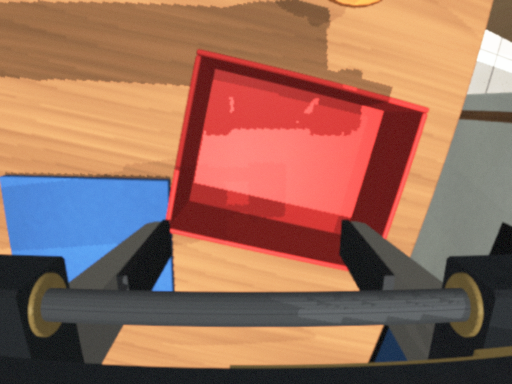

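```bash
python3 - <<'E'
from h import *
o=get_obs();print(R.from_rotvec(o['tcp_rot']).as_matrix().round(3))
E
```

```text
[[ 0.228 -0.     0.974]
 [-0.974  0.001  0.228]
 [-0.001 -1.    -0.   ]]
```

```bash
cat >> h.py <<'E'
def cam(c,o=None):
    H,W=c['pixels'].shape[:2];f=H/2/np.tan(np.radians(c['vfov'])/2)
    if 'extrinsics' in c:T=c['extrinsics']
    else:
        B=np.eye(4);B[:3,:3]=R.from_rotvec(o['tcp_rot']).as_matrix();B[:3,3]=o['tool_pos'];T=B@c['T_tool_cam']
    return f,c['cx'],c['cy'],c['k1'],T
def ray(C,u,v):
    f,cx,cy,k,T=C;d=np.array([(u-cx)/f,(v-cy)/f]);s=d.copy()
    for _ in range(20):s=d/(1+k*(s@s))
    return T[:3,3],T[:3,:3]@np.array([s[0],s[1],1])
def atz(C,u,v,z):
    p,d=ray(C,u,v);return p+d*(z-p[2])/d[2]
def proj(C,P):
    f,cx,cy,k,T=C;q=T[:3,:3].T@(np.asarray(P)-T[:3,3]);s=q[:2]/q[2];s=s*(1+k*(s@s));return np.array([cx+f*s[0],cy+f*s[1]])
def tri(obs):
    A=np.zeros((3,3));b=np.zeros(3)
    for C,u,v in obs:
        p,d=ray(C,u,v);d=d/np.linalg.norm(d);M=np.eye(3)-np.outer(d,d);A+=M;b+=M@p
    X=np.linalg.solve(A,b);return X,[np.round(proj(C,X)-[u,v],1) for C,u,v in obs]
def load(f):
    d=np.load('pics/'+f+'.npy',allow_pickle=True).item();return d['c'],cam(d['c'],d['o'])
def crop(f,x0,y0,x1,y1,s,out):
    im=cv2.imread('pics/'+f)[y0:y1,x0:x1];cv2.imwrite('pics/'+out,cv2.resize(im,None,fx=s,fy=s,interpolation=cv2.INTER_CUBIC))
E
python3 - <<'E'
from h import *
crop('top0.png',320,180,430,260,7,'t_dr.png')
crop('top0.png',60,130,320,270,3,'t_rail.png')
crop('side0.png',170,70,330,230,4,'s_rail.png')
crop('side0.png',170,230,300,384,4,'s_dr.png')
E
```

```text
(no output)
```

View pics/t_dr.png

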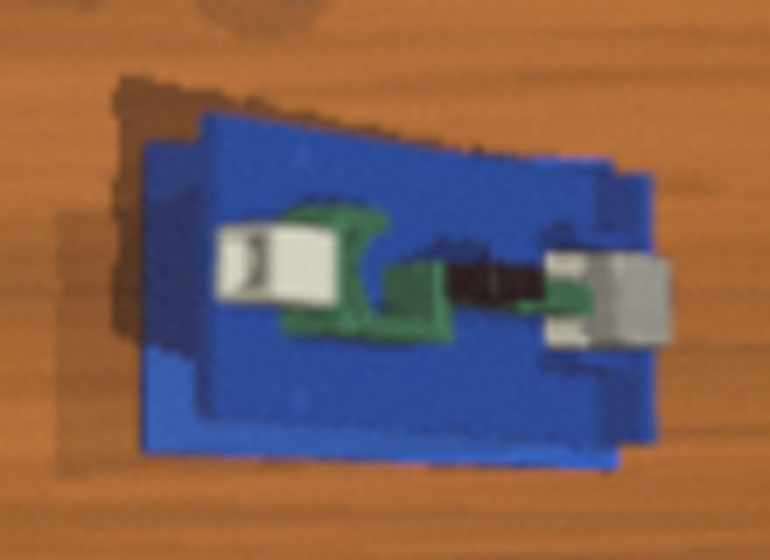

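View pics/t_rail.png

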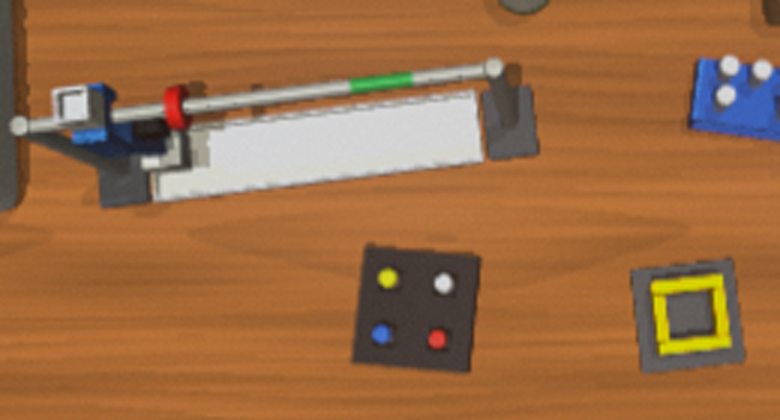

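View pics/s_rail.png

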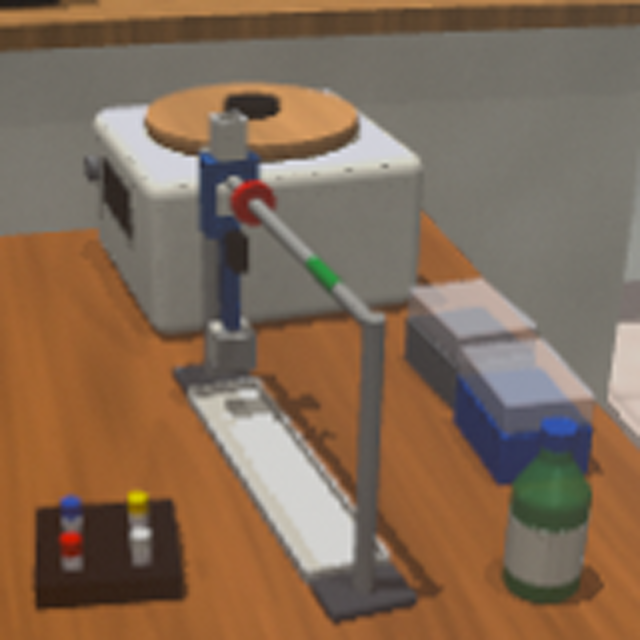

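View pics/s_dr.png

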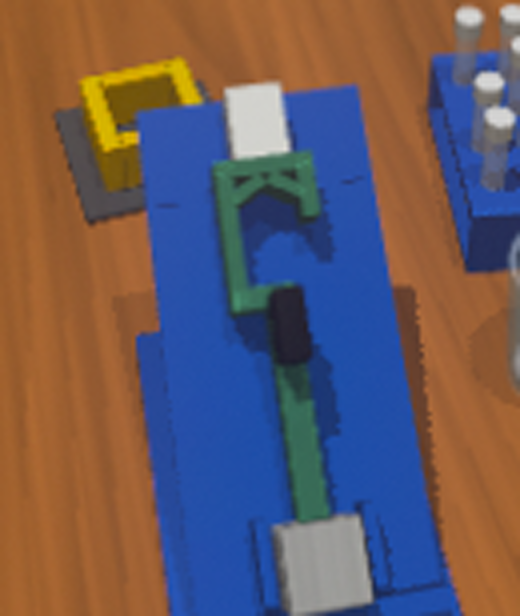

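```bash
cat > fit.py <<'E'
from h import *
from scipy.optimize import least_squares
_,CT=load('top0.png');_,CS=load('side0.png')
S=lambda a,b:(CS,170+a/4,230+b/4); T=lambda a,b:(CT,320+a/7,180+b/7)
pts=[((-13,-13,230),S(225,90)),((13,-13,230),S(280,84)),((-13,-13,196),S(230,158)),((13,-13,196),S(290,153)),
((-7,-36,134),S(272,288)),((7,-36,134),S(303,288)),((-7,-36,102),S(278,362)),((7,-36,102),S(310,360)),
((-17,-22,36),S(272,527)),((19,-22,36),S(360,516)),((-17,-22,0),S(285,614)),((19,-22,0),S(374,602)),
((23,-13,166),S(318,214)),((23,-13,196),S(312,153)),((-23,-13,196),S(215,163)),((-23,-13,128),S(232,312)),
((19,-22,0),T(672,258)),((-17,-22,0),T(670,345)),((13,-13,196),T(340,228)),((-13,-13,196),T(335,303)),((13,13,230),T(215,228)),((-13,13,230),T(217,300))]
def Rc(yaw,tilt):
    n=np.array([0,-np.sin(tilt),np.cos(tilt)]);z=np.array([0,np.cos(tilt),np.sin(tilt)]);y=-n;x=np.cross(y,z)
    return R.from_euler('z',yaw).as_matrix()@np.array([x,y,z]).T
def res(p):
    M=Rc(p[3],p[4]);r=[]
    for q,(C,u,v) in pts:
        r+=list(proj(C,p[:3]+M@np.array(q)/1000)-[u,v])
    return np.array(r+[(p[4]-np.radians(35))*50])
s=least_squares(res,[.42,-.35,.05,0,np.radians(35)],loss='soft_l1')
print(s.x.round(4),np.degrees(s.x[3:]));print(res(s.x)[:-1].reshape(-1,2).round(1).tolist())
M=Rc(s.x[3],s.x[4]);print('fin',s.x[:3]+M@[0,-.023,.118],'foot',s.x[:3]+M@[.001,-.004,0],'head',s.x[:3]+M@[0,0,.23]);print(M.round(3))
# stand (top crop /3 + 60,130)
T3=lambda a,b:(60+a/3,130+b/3)
A=[atz(CT,*T3(a,b),0.042) for a,b in [(650,278),(724,273),(731,350),(658,357)]]
print('stand',np.array(A).round(4).tolist(),np.mean(A,0)); print('sidelens',[np.linalg.norm(A[i]-A[i-1]) for i in range(4)])
for i in range(4): d=A[i]-A[i-1]; print(np.degrees(np.arctan2(d[1],d[0]))%90)
A=[atz(CT,*T3(a,b),0.044) for a,b in [(388,278),(443,283),(381,334),(437,339)]]
print('vials y w b r',np.array(A).round(4).tolist())
B=[atz(CT,*T3(a,b),0.022) for a,b in [(364,243),(480,256),(470,372),(353,362)]]
print('tray',np.array(B).round(4).tolist(),np.mean(B,0))
for n,(a,b),z in [('pN',(494,67),.233),('pF',(19,125),.233),('b1',(351,87),.231),('b2',(412,79),.231),('stop',(176,107),.225),('railmid',(381,83),.225)]:
    print(n,atz(CT,*T3(a,b),z).round(4))
S4=lambda a,b:(CS,170+a/4,70+b/4)
for n,t,sd in [('stop',(176,107),(252,202)),('band',(381,83),(324,272))]:
    print(n,tri([(CT,*T3(*t)),S4(*sd)]))
E
python3 fit.py
```

```text
[ 0.506  -0.4774  0.0389 -0.0599  0.6107] [-3.43321671 34.99187305]
[[-0.3, -0.4], [-0.5, -0.5], [0.7, 0.4], [-0.4, -0.0], [-0.8, 0.1], [-0.7, -1.0], [0.2, 0.5], [0.3, -0.2], [0.6, 0.6], [-0.6, -0.2], [0.4, 1.5], [-0.7, 0.7], [0.2, 0.1], [-0.7, -0.7], [-0.9, -0.2], [-0.4, 0.2], [-0.2, -1.0], [0.2, -0.6], [-0.7, -0.8], [-0.0, -1.3], [0.3, -1.5], [-0.1, -1.6]]
fin [ 0.51098658 -0.39405606  0.12537574] foot [ 0.50684821 -0.4797358   0.04214199] head [ 0.51727114 -0.28930068  0.17076092]
[[ 0.998  0.034  0.049]
 [-0.06   0.572  0.818]
 [ 0.    -0.819  0.573]]
stand [[0.512, -0.1009, 0.042], [0.5158, -0.17, 0.042], [0.4445, -0.1745, 0.042], [0.4391, -0.1068, 0.042]] [ 0.47785887 -0.13804623  0.042     ]
sidelens [np.float64(0.07312907232256038), np.float64(0.0692448240557229), np.float64(0.07137651528533442), np.float64(0.06787884498901237)]
4.672560114463566
3.08106060916991
3.59728446615145
4.539165710566252
vials y w b r [[0.5148, 0.1421, 0.044], [0.5096, 0.0911, 0.044], [0.4633, 0.148, 0.044], [0.4582, 0.0964, 0.044]]
tray [[0.5498, 0.1688, 0.022], [0.5362, 0.0587, 0.022], [0.4276, 0.068, 0.022], [0.4381, 0.1775, 0.022]] [0.48792598 0.11824012 0.022     ]
pN [0.6677 0.0308 0.233 ]
pF [0.6253 0.4084 0.233 ]
b1 [0.6532 0.1444 0.231 ]
b2 [0.6591 0.096  0.231 ]
stop [0.64   0.2854 0.225 ]
railmid [0.6576 0.1216 0.225 ]
stop (array([0.64207393, 0.28594929, 0.22302061]), [array([ 0.1, -0.7]), array([-0.5,  0.1])])
band (array([0.65926146, 0.12091469, 0.22707366]), [array([ 0.1, -0.9]), array([-0.7,  0.1])])
```

```bash
python3 -m pendant '[[0,-0.03,0,0,0,0,0.06],[0,-0.03,0,0,0,0,0.06],[-0.0135,-0.02,0.03,0,0,0,0.06],[-0.0135,0,0.03,0,0,0,0.06],[-0.0135,0,0.03,0,0,0,0.06],[-0.0135,0,0.03,0,0,0,0.06]]'
python3 - <<'E'
from h import *
o=get_obs();print(o['joint_positions'].round(4),o['tool_pos'].round(4));print(R.from_rotvec(o['tcp_rot']).as_matrix().round(3))
E
```

```text
clock: 0.65
tool_pos: [0.2534, -0.552, 0.2949]
tcp_rot: [-1.309, 1.038, -1.039]
ft_force: [1.5, -0.4, -0.4]
finger_gap: 0.65
[ 1.1334  0.3298 -0.0619  1.6182  0.0216  1.1938 -0.2748] [ 0.2534 -0.552   0.2949]
[[ 0.227  0.     0.974]
 [-0.974 -0.     0.227]
 [ 0.    -1.     0.   ]]
```

```bash
cat >> h.py <<'E'
def log(pr=True):
    import json
    o=get_obs();open('log.jsonl','a').write(json.dumps([o['joint_positions'].tolist(),o['tool_pos'].tolist(),o['tcp_rot'].tolist()])+'\n')
    if pr:
        print('q',o['joint_positions'].round(3),'p',o['tool_pos'].round(4),'t',round(o['clock'],2),'F',o['ft_force'].round(1),'gap',round(o['finger_gap']*91.9,1));print(R.from_rotvec(o['tcp_rot']).as_matrix().round(3).tolist())
    return o
E
L="python3 -c 'from h import *;log()'"
eval $L
python3 -m pendant '[[-0.0135,0,0.03,0,0,0,0.06],[-0.0135,0,0.03,0,0,0,0.06],[-0.0135,0,0.03,0,0,0,0.06]]' >/dev/null; eval $L
python3 -m pendant '[[0,0,0,0,-7,0,0.06],[0,0,0,0,-7,0,0.06],[0,0,0,0,-7,0,0.06],[0,0,0,0,-7,0,0.06],[0,0,0,0,-7,0,0.06],[0,0,0,0,-7,0,0.06]]' >/dev/null; eval $L
python3 -m pendant '[[0,0,0,0,-7,0,0.06],[0,0,0,0,-7,0,0.06],[0,0,0,0,-7,0,0.06],[0,0,0,0,-7,0,0.06],[0,0,0,0,-3.5,0,0.06],[0,0,0,0,0,0,0.06]]' >/dev/null; eval $L
```

```text
q [ 1.133  0.33  -0.062  1.618  0.022  1.194 -0.275] p [ 0.2534 -0.552   0.2949] t 0.65 F [ 1.5 -0.4 -0.4] gap 59.8
[[0.227, 0.0, 0.974], [-0.974, -0.0, 0.227], [0.0, -1.0, 0.0]]
q [ 1.006  0.308 -0.108  1.65   0.035  1.186 -0.451] p [ 0.332  -0.4918  0.2944] t 0.9 F [ 0.6 -0.   0.2] gap 59.5
[[0.228, -0.0, 0.974], [-0.974, 0.0, 0.228], [-0.0, -1.0, -0.0]]
q [ 1.1    0.318 -0.224  1.643  0.075  1.19   0.257] p [ 0.3309 -0.4929  0.2942] t 1.4 F [-0.2 -0.   0.3] gap 60.0
[[0.824, -0.0, 0.566], [-0.566, 0.001, 0.824], [-0.001, -1.0, 0.0]]
q [ 1.169  0.328 -0.313  1.638  0.107  1.193  0.776] p [ 0.3308 -0.493   0.2942] t 1.9 F [-0.4  0.  -0.6] gap 59.6
[[0.998, -0.0, 0.057], [-0.057, 0.001, 0.998], [-0.0, -1.0, 0.001]]
```

```bash
cat > kin.py <<'E'
from h import *
import json,itertools
from scipy.optimize import least_squares
D=[json.loads(l) for l in open('log.jsonl')]
D.append([[1.29800207,0.46838289,-0.01158218,1.60361831,0.00595432,1.07134465,-0.05629907],[0.14785885,-0.63237768,0.21363879],[-1.30810246,1.03935694,-1.03701678]])
rz=lambda a:R.from_euler('z',a); ry=lambda a:R.from_euler('y',a)
def fk(q,p,s):
    d1,a,b,L,o1,o7,e,w,e2=p
    Rr=rz(s[0]*q[0]+o1);P=np.array([0,0,d1])
    Rr=Rr*ry(q[1])*rz(s[1]*q[2]);P=P+Rr.apply([e,0,a])
    Rr=Rr*ry(q[3]);P=P+Rr.apply([e2,0,b]);Rr=Rr*rz(s[2]*q[4])*ry(q[5]);P=P+Rr.apply([w,0,0])
    Rr=Rr*rz(s[3]*q[6]+o7);P=P+Rr.apply([0,0,L])
    return P,Rr
# tool: y along fingers -> local z ; tool x,y,z = local x', z , ...
X=R.from_matrix(np.array([[1,0,0],[0,0,-1],[0,1,0]]).astype(float)) # tool y = local z
if __name__=='__main__':
  out=[]
  for s in itertools.product([1,-1],repeat=4):
    for o1 in (0,3.14):
      for o7 in (0,1.57,3.14,-1.57):
        def f(p):
            r=[]
            for q,t,rv in D:
                P,Rr=fk(q,p,s);r+=list((P-t)*10);r+=list((Rr*X).as_matrix().ravel()-R.from_rotvec(rv).as_matrix().ravel())
            return np.array(r+list(1e-3*(np.array(p)-[.34,.45,.45,.3,o1,o7,0,0,0])))
        S=least_squares(f,[.34,.45,.45,.3,o1,o7,0,0,0]);out.append((S.cost,s,S.x))
  out.sort(key=lambda t:t[0])
  for c,s,x in out[:4]:print(c,s,x.round(4).tolist())
E
python3 kin.py
```

```text
0.0006880807289415792 (-1, -1, -1, -1) [2.5125, 0.5758, 0.459, 2.5702, -0.0523, 3.0893, -0.0068, -0.0102, 0.0281]
0.0006892336087989079 (-1, -1, -1, -1) [2.5125, 0.5758, 0.459, 2.5702, -0.0523, 3.0893, -0.0068, -0.0102, 0.0281]
0.0006893979162458523 (-1, -1, -1, -1) [2.5125, 0.5758, 0.459, 2.5702, -0.0523, -3.1939, -0.0068, -0.0102, 0.0281]
0.0139471481066047 (-1, -1, -1, -1) [-22.7548, 0.2993, 0.8186, -23.8302, 3.0845, -0.0571, 0.0905, 1.247, 0.7924]
```

```bash
L="python3 -c 'from h import *;log()'"
python3 -m pendant '[[0,0,0,7,0,0,0.06],[0,0,0,7,0,0,0.06],[0,0,0,7,0,0,0.06]]' >/dev/null; eval $L
python3 -m pendant '[[0,0,0,0,0,7,0.06],[0,0,0,0,0,7,0.06]]' >/dev/null; eval $L
python3 -m pendant '[[0,0,0,0,0,-7,0.06],[0,0,0,0,0,-7,0.06],[0,0,0,-7,0,0,0.06],[0,0,0,-7,0,0,0.06],[0,0,0,-7,0,0,0.06],[0,0,0,0,0,0,0.06]]' >/dev/null; eval $L
python3 kin.py
```

```text
q [ 1.247  0.522 -0.318  1.405 -0.075  1.527  0.901] p [ 0.3314 -0.493   0.2962] t 2.15 F [ 1.3 -0.6  0.6] gap 59.7
[[0.998, 0.022, 0.055], [-0.059, 0.361, 0.931], [0.001, -0.932, 0.362]]
q [ 1.12   0.604 -0.28   1.294  0.089  1.701  0.82 ] p [ 0.3266 -0.4968  0.2938] t 2.32 F [ 1.   0.2 -0.7] gap 59.8
[[0.972, -0.225, 0.067], [0.02, 0.363, 0.932], [-0.234, -0.904, 0.357]]
q [ 1.163  0.319 -0.313  1.646  0.106  1.19   0.771] p [ 0.3327 -0.4884  0.2958] t 2.82 F [ 1.7  0.5 -0.5] gap 59.8
[[0.999, 0.0, 0.054], [-0.054, -0.004, 0.999], [0.001, -1.0, -0.004]]
0.003208201674810251 (-1, -1, -1, -1) [0.2951, 0.5338, 0.4638, 0.3427, -0.0521, 3.0905, -0.0035, -0.0011, -0.0071]
0.003209356450977777 (-1, -1, -1, -1) [0.2951, 0.5338, 0.4638, 0.3427, -0.0521, 3.0905, -0.0035, -0.0011, -0.0071]
0.003209516962063348 (-1, -1, -1, -1) [0.2951, 0.5338, 0.4638, 0.3427, -0.0521, -3.1927, -0.0035, -0.0011, -0.0071]
0.40340193597390706 (-1, -1, 1, -1) [0.0998, -0.0054, 0.4017, -0.0468, -0.0463, 3.0671, 0.0585, -0.0458, -0.3458]
```

```bash
cat > ik.py <<'E'
from kin import *
P0=[0.2951,0.5338,0.4638,0.3427,-0.0521,3.0905,-0.0035,-0.0011,-0.0071];S0=(-1,-1,-1,-1)
lo=np.array([-2.53,-.31,-1.57,.28,-1.29,.15,-2.92]);hi=np.array([2.53,2.02,1.55,2.44,4.43,1.84,2.92])
def ik(p,M,n=25,seed=0):
    rng=np.random.default_rng(seed);best=[]
    for i in range(n):
        f=lambda q:np.r_[(fk(q,P0,S0)[0]-p)*10,((fk(q,P0,S0)[1]*X).as_matrix()-M).ravel()]
        s=least_squares(f,rng.uniform(lo,hi),bounds=(lo,hi),max_nfev=60)
        best.append((s.cost,s.x))
    best.sort(key=lambda t:t[0]);return best
def tool(dirv,jx):
    y=np.array(dirv,float);y/=np.linalg.norm(y);x=np.array(jx,float);x-=y*(x@y);x/=np.linalg.norm(x);return np.array([x,y,np.cross(x,y)]).T
def d(az,down):
    a,b=np.radians([az,down]);return np.array([np.cos(a)*np.cos(b),np.sin(a)*np.cos(b),-np.sin(b)])
if __name__=='__main__':
    def rep(n,g,dv,jx):
        M=tool(dv,jx);b=ik(np.array(g)+.019*M[:,1],M,14)
        k=[x for c,x in b if c<1e-3];print(n,'err %.4f'%b[0][0],len(k),[x.round(2).tolist() for x in k[:3]])
    h=lambda az:[np.cos(np.radians(az)),np.sin(np.radians(az)),0]
    rep('fin',(.511,-.394,.125),(0,0,-1),h(-3.4))
    for dn in (35,50): rep('A%d'%dn,(.478,-.161,.126),d(94,dn),h(4))
    for sg in (94,-86):
      for dn in (0,15,30,45):
        rep('B%d/%d'%(dn,sg),(.478,-.138,.073),d(4,dn),h(sg))
        rep('C%d/%d'%(dn,sg),(.658,.121,.115),d(6.4,dn),h(sg))
        rep('D%d/%d'%(dn,sg),(.641,.27,.115),d(6.4,dn),h(sg))
E
python3 ik.py
```

```text
fin err 0.0000 8 [[0.12, 0.68, 0.72, 1.7, -0.53, 0.96, 0.98], [0.3, 0.61, 0.44, 1.7, -0.32, 0.9, 0.81], [1.19, 0.75, -0.89, 1.7, 0.67, 1.02, 0.0]]
A35 err 0.0000 10 [[0.4, 0.81, 0.37, 1.73, -0.79, 1.6, 1.24], [1.1, 0.89, -0.66, 1.73, -0.26, 1.28, 0.7], [1.25, 1.01, -0.93, 1.73, -0.05, 1.25, 0.49]]
A50 err 0.0000 9 [[-0.09, 0.92, 1.04, 1.82, -1.01, 1.7, 1.44], [1.34, 1.03, -1.2, 1.82, 0.31, 1.15, 0.14], [0.42, 0.65, 0.24, 1.82, -0.65, 1.31, 1.09]]
B0/94 err 0.0120 0 []
C0/94 err 0.0000 7 [[0.51, 1.42, -0.86, 2.36, 3.47, 1.73, -0.65], [-0.3, 1.05, -0.0, 2.36, 3.0, 1.83, -1.65], [-0.78, 1.16, 0.5, 2.36, 2.79, 1.7, -2.16]]
D0/94 err 0.0000 7 [[-0.55, 1.03, -0.15, 2.26, 2.67, 1.76, -1.57], [0.37, 1.9, -1.27, 2.26, 3.58, 1.78, -0.06], [-0.35, 1.08, -0.37, 2.26, 2.78, 1.84, -1.38]]
B15/94 err 0.0669 0 []
C15/94 err 0.0000 6 [[-1.01, 1.09, 0.83, 2.4, 3.05, 1.3, -2.39], [-0.4, 0.82, 0.12, 2.4, 3.01, 1.37, -1.74], [0.31, 1.0, -0.71, 2.4, 3.04, 1.46, -1.05]]
D15/94 err 0.0000 6 [[-1.67, 1.7, 1.37, 2.3, 3.22, 0.82, 2.92], [-0.76, 0.82, 0.11, 2.3, 2.63, 1.25, -1.69], [-0.23, 0.91, -0.52, 2.3, 2.6
[... 1320 characters left out ...]
-1.31, 2.3, 3.02, 1.79, 2.83]]
B30/-86 err 0.0845 0 []
C30/-86 err 0.0000 5 [[-0.97, 0.83, 0.85, 2.36, 3.35, 0.9, 0.79], [-1.07, 0.93, 1.0, 2.36, 3.43, 0.94, 0.6], [0.3, 0.75, -0.71, 2.36, 2.78, 0.99, 2.07]]
D30/-86 err 0.0000 5 [[0.31, 1.33, -1.35, 2.26, 2.54, 1.56, 2.7], [0.16, 0.98, -1.03, 2.26, 2.46, 1.3, 2.35], [-1.46, 1.04, 1.1, 2.26, 3.32, 0.64, 0.38]]
B45/-86 err 0.0304 0 []
C45/-86 err 0.0000 4 [[-1.2, 1.05, 1.32, 2.24, 4.08, 0.87, -0.04], [-0.26, 0.49, -0.01, 2.24, 2.93, 0.38, 1.62], [0.67, 1.07, -1.35, 2.24, 2.18, 1.05, 2.91]]
D45/-86 err 0.0000 5 [[0.34, 1.19, -1.42, 2.15, 2.14, 1.34, 2.82], [-1.43, 0.94, 1.18, 2.15, 4.08, 0.49, -0.2], [-0.64, 0.53, 0.07, 2.15, 2.35, 0.38, 1.91]]
```

```bash
cat > r2.py <<'E'
from ik import *
h=lambda az:np.array([np.cos(np.radians(az)),np.sin(np.radians(az)),0])
def rep(n,g,dv,jx):
    M=tool(dv,jx);b=ik(np.array(g)+.019*M[:,1],M,10)
    k=[x for c,x in b if c<1e-3];print(n,'err %.4f'%b[0][0],len(k),[x[3:].round(2).tolist() for x in k[:5]],flush=True)
c=np.array([.478,-.138,0])
for az in (-86,-176,94):
    for dn in (0,20,40): rep('stem%d/%d'%(az,dn),c+[0,0,.073],d(az,dn),h(az+90))
for az in (4,184,-86):
    for dn in (35,50,65): rep('fin%d/%d'%(az,dn),c-.023*h(az)+[0,0,.126],d(az,dn),h(az-90))
E
python3 r2.py
```

```text
stem-86/0 err 0.0000 5 [[2.02, 1.26, 1.59, -1.61], [2.02, 1.23, 1.53, -1.59], [2.02, 0.68, 0.9, -1.13], [2.02, 1.23, 1.53, -1.59], [2.02, 1.07, 1.26, -1.46]]
stem-86/20 err 0.0000 5 [[2.11, 0.77, 0.74, -1.08], [2.11, 1.26, 1.31, -1.48], [2.11, 1.28, 1.34, -1.49], [2.11, 1.38, 1.57, -1.54], [2.11, 1.04, 0.97, -1.31]]
stem-86/40 err 0.0000 6 [[2.17, 0.76, 0.6, -0.89], [2.17, 1.25, 1.09, -1.3], [2.17, 0.6, 0.53, -0.74], [2.17, 1.29, 1.16, -1.32], [2.17, 0.87, 0.66, -0.98]]
stem-176/0 err 0.1163 0 []
stem-176/20 err 0.0028 0 []
stem-176/40 err 0.0000 8 [[1.5, 0.24, 1.6, -1.53], [1.5, 0.02, 1.57, -1.3], [1.5, 0.55, 1.74, -1.87], [1.5, 0.13, 1.58, -1.41], [1.5, 0.15, 1.58, -1.43]]
stem94/0 err 0.0000 8 [[1.56, -0.78, 1.84, -1.92], [1.56, -0.27, 1.52, -2.47], [1.56, -0.51, 1.62, -2.21], [1.56, -0.75, 1.8, -1.96], [1.56, -0.76, 1.82, -1.94]]
stem94/20 err 0.0000 8 [[1.67, -0.11, 1.3, -2.57], [1.67, -0.95, 1.84, -1.72], [1.67, -0.87, 1.74, -1.8], [1.67, -0.79, 1.65, -1.88], [1.67, -0.87, 1.73, -1.8]]
stem94/40 err 0.0000 9 [[1.8, 0.03, 1.09, -2.68], [1.8, -0.44, 1.18, -2.23], [1.8, -0.76, 1.3
[... 373 characters left out ...]
50 err 0.0000 3 [[1.54, 0.32, 1.56, 1.52], [1.54, 0.14, 1.52, 1.71], [1.54, -0.29, 1.55, 2.17]]
fin184/65 err 0.0000 4 [[1.71, -0.36, 1.3, 2.19], [1.71, 0.38, 1.31, 1.46], [1.71, 0.32, 1.28, 1.52], [1.71, 0.17, 1.25, 1.68]]
fin-86/35 err 0.0000 9 [[2.15, -0.4, 0.62, -2.92], [2.15, -0.4, 0.62, -2.92], [2.15, -0.45, 0.63, -2.88], [2.15, -0.4, 0.62, -2.92], [2.15, -0.68, 0.72, -2.66]]
fin-86/50 err 0.0000 9 [[2.16, -0.28, 0.58, -2.92], [2.16, -0.28, 0.58, -2.92], [2.16, -0.29, 0.58, -2.9], [2.16, 1.2, 1.22, 2.0], [2.16, -0.27, 0.58, -2.92]]
fin-86/65 err 0.0000 9 [[2.15, 0.64, 0.71, 2.62], [2.15, -0.44, 0.64, -2.63], [2.15, -0.15, 0.59, -2.92], [2.15, 1.09, 1.1, 2.2], [2.15, -0.62, 0.7, -2.47]]
```

```bash
L="python3 -c 'from h import *;log()'"
python3 -m pendant '[[0.0285,0.008,0.017,0,0,0,0.06],[0.0285,0.008,0.017,0,0,0,0.06],[0.0285,0.01,0.017,0,0,0,0.06],[0.0285,0.01,0.017,0,0,0,0.06],[0.0285,0.01,0.017,0,0,0,0.06],[0.0285,0.01,0.017,0,0,0,0.06],[0,0,0,0,0,0,0.06],[0,0,0,0,0,0,0.06]]' >/dev/null; eval $L
python3 -c "
from h import *
c,o=snap('wrist','w1.png');C=cam(c,o)
from fit import *
" >/dev/null; python3 kin.py|head -1
```

```text
q [ 0.871  0.476 -0.357  1.567  0.176  1.134  0.419] p [ 0.5091 -0.3992  0.2371] t 3.48 F [-0.1 -0.  -0.5] gap 60.0
[[0.998, -0.002, 0.056], [-0.056, 0.003, 0.998], [-0.002, -1.0, 0.003]]
0.004697749860599306 (-1, -1, -1, -1) [0.2992, 0.5149, 0.4633, 0.3301, -0.0528, 3.0897, 0.0032, 0.0001, -0.0105]
```

View pics/w1.png

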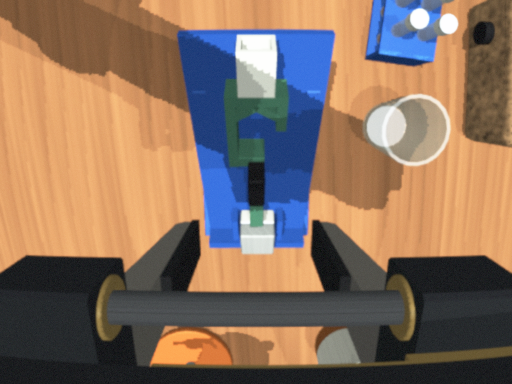

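```bash
python3 - <<'E'
from h import *
from fit import Rc
crop('w1.png',170,20,350,260,2.4,'w1c.png')
_,C=load('w1.png')
p=np.array([.506,-.4774,.0389]);M=Rc(-.0599,.6107)
for q in [(-7,-36,134),(7,-36,134),(-7,-36,102),(7,-36,102),(-13,-13,196),(13,-13,196),(-13,-13,230),(13,-13,230),(-17,-22,0),(19,-22,0),(-17,-22,36),(19,-22,36)]:
    u=proj(C,p+M@np.array(q)/1000);print(q,u.round(1),((u-[170,20])*2.4).round(0))
E
```

```text
[ 0.506  -0.4774  0.0389 -0.0599  0.6107] [-3.43321671 34.99187305]
[[-0.3, -0.4], [-0.5, -0.5], [0.7, 0.4], [-0.4, -0.0], [-0.8, 0.1], [-0.7, -1.0], [0.2, 0.5], [0.3, -0.2], [0.6, 0.6], [-0.6, -0.2], [0.4, 1.5], [-0.7, 0.7], [0.2, 0.1], [-0.7, -0.7], [-0.9, -0.2], [-0.4, 0.2], [-0.2, -1.0], [0.2, -0.6], [-0.7, -0.8], [-0.0, -1.3], [0.3, -1.5], [-0.1, -1.6]]
fin [ 0.51098658 -0.39405606  0.12537574] foot [ 0.50684821 -0.4797358   0.04214199] head [ 0.51727114 -0.28930068  0.17076092]
[[ 0.998  0.034  0.049]
 [-0.06   0.572  0.818]
 [ 0.    -0.819  0.573]]
stand [[0.512, -0.1009, 0.042], [0.5158, -0.17, 0.042], [0.4445, -0.1745, 0.042], [0.4391, -0.1068, 0.042]] [ 0.47785887 -0.13804623  0.042     ]
sidelens [np.float64(0.07312907232256038), np.float64(0.0692448240557229), np.float64(0.07137651528533442), np.float64(0.06787884498901237)]
4.672560114463566
3.08106060916991
3.59728446615145
4.539165710566252
vials y w b r [[0.5148, 0.1421, 0.044], [0.5096, 0.0911, 0.044], [0.4633, 0.148, 0.044], [0.4582, 0.0964, 0.044]]
tray [[0.5498, 0.1688, 0.022], [0.5362, 0.0587, 0.022], [0.4276, 0.
[... 213 characters left out ...]
[0.6576 0.1216 0.225 ]
stop (array([0.64207393, 0.28594929, 0.22302061]), [array([ 0.1, -0.7]), array([-0.5,  0.1])])
band (array([0.65926146, 0.12091469, 0.22707366]), [array([ 0.1, -0.9]), array([-0.7,  0.1])])
(-7, -36, 134) [249.4 182.7] [191. 390.]
(7, -36, 134) [267.1 182.8] [233. 391.]
(-7, -36, 102) [249.9 207.8] [192. 451.]
(7, -36, 102) [266.  207.9] [230. 451.]
(-13, -13, 196) [240.5  99.1] [169. 190.]
(13, -13, 196) [277.3  99.3] [258. 190.]
(-13, -13, 230) [239.   53.6] [166.  81.]
(13, -13, 230) [279.9  53.8] [264.  81.]
(-17, -22, 0) [242.1 254.6] [173. 563.]
(19, -22, 0) [274.1 254.7] [250. 563.]
(-17, -22, 36) [241.1 236.7] [171. 520.]
(19, -22, 36) [275.7 236.9] [254. 521.]
```

View pics/w1c.png

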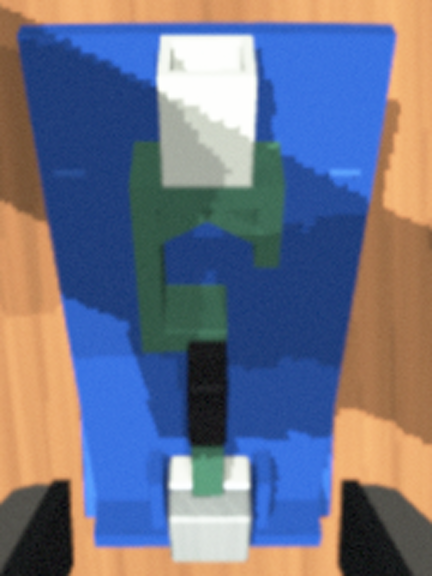

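```bash
L="python3 -c 'from h import *;log()'"
python3 -m pendant '[[0.0013,0,0.0125,-5,0,0,0.06],[0,0,0.0125,-5,0,0,0.06],[0,0.022,0,0,0,0,0.06],[0,0.022,0,0,0,0,0.06],[0,0.022,0,0,0,0,0.06],[0,0.022,0,0,0,0,0.06],[0,0.02,0,0,0,0,0.06],[0,0.014,0,0,0,0,0.06],[0,0.01,0,0,0,0,0.06],[0,0,0,0,0,0,0.06],[0,0,0,0,0,0,0.06]]' ; eval $L
python3 -c "
from h import *
snap('wrist','w2.png');snap('side','s2.png');crop('s2.png',170,200,330,384,4,'s2c.png')"
```

```text
clock: 4.45
tool_pos: [0.5088, -0.3999, 0.1078]
tcp_rot: [-1.745, 0.052, -0.044]
ft_force: [0.2, -0.3, -0.0]
finger_gap: 0.65
q [ 0.735  0.562 -0.268  1.76   0.421  0.803  0.164] p [ 0.5088 -0.3999  0.1078] t 4.45 F [ 0.2 -0.3 -0. ] gap 59.7
[[0.998, -0.01, 0.059], [-0.059, -0.173, 0.983], [-0.0, -0.985, -0.174]]
```

View pics/s2c.png

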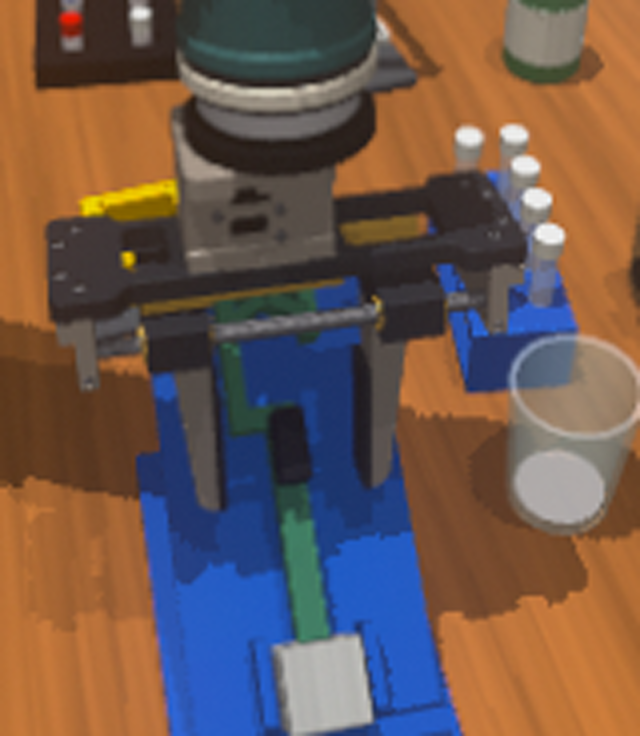

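View pics/w2.png

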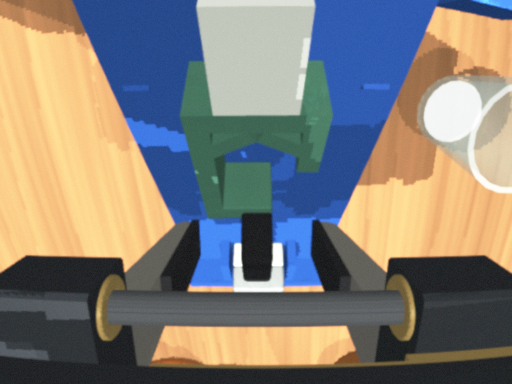

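```bash
L="python3 -c 'from h import *;log()'"
python3 -m pendant '[[0.001,0,0.002,0,0,0,0.06],[0,0,0,0,0,0,0.03],[0,0,0,0,0,0,0.03],[0,0,0,0,0,0,0.0],[0,0,0,0,0,0,0.0],[0,0,0,0,0,0,0.0],[0,0,0,0,0,0,0.0],[0,0,0,0,0,0,0.0]]' 55; eval $L
```

```text
clock: 5.22
tool_pos: [0.5101, -0.3974, 0.1071]
tcp_rot: [-1.745, 0.051, -0.043]
ft_force: [0.2, -0.6, 1.4]
finger_gap: 0.165
q [ 0.731  0.562 -0.268  1.761  0.422  0.802  0.159] p [ 0.5101 -0.3974  0.1071] t 5.22 F [ 0.2 -0.6  1.4] gap 15.2
[[0.998, -0.01, 0.057], [-0.058, -0.173, 0.983], [-0.0, -0.985, -0.174]]
```

```bash
L="python3 -c 'from h import *;log()'"
python3 -m pendant '[[0,-0.005,-0.0009,0,0,0,0],[0,-0.01,-0.0018,0,0,0,0],[0,-0.015,-0.0026,0,0,0,0],[0,-0.02,-0.0035,0,0,0,0],[0,-0.02,-0.0035,0,0,0,0],[0,0,0,0,0,0,0],[0,0,0,0,0,0,0]]'; eval $L
python3 -c "
from h import *
snap('wrist','w3.png');snap('side','s3.png');crop('s3.png',170,200,330,384,4,'s3c.png')"
```

```text
clock: 5.8
tool_pos: [0.5107, -0.3977, 0.1797]
tcp_rot: [-1.746, 0.049, -0.045]
ft_force: [0.3, 0.5, -2.7]
finger_gap: 0.152
q [ 0.756  0.476 -0.299  1.711  0.37   0.928  0.218] p [ 0.5107 -0.3977  0.1797] t 5.8 F [ 0.3  0.5 -2.7] gap 13.9
[[0.998, -0.008, 0.058], [-0.058, -0.175, 0.983], [0.002, -0.985, -0.175]]
```

View pics/s3c.png

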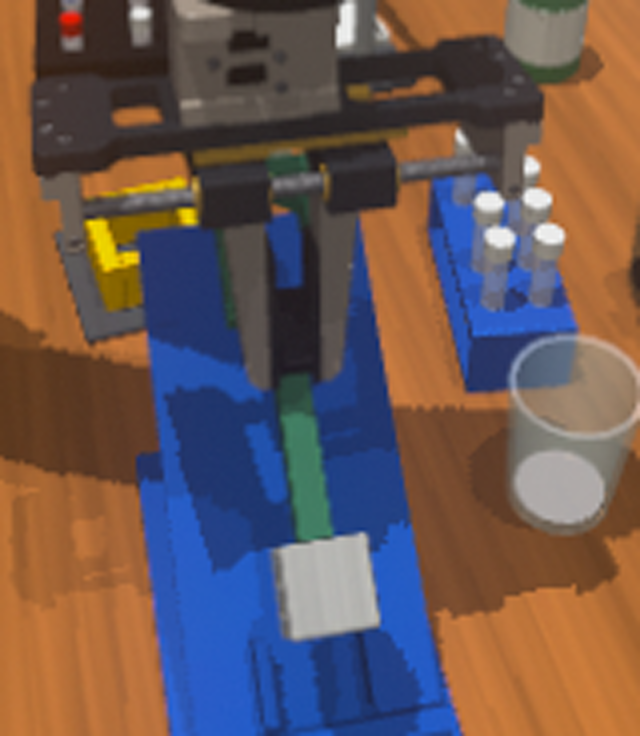

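View pics/w3.png

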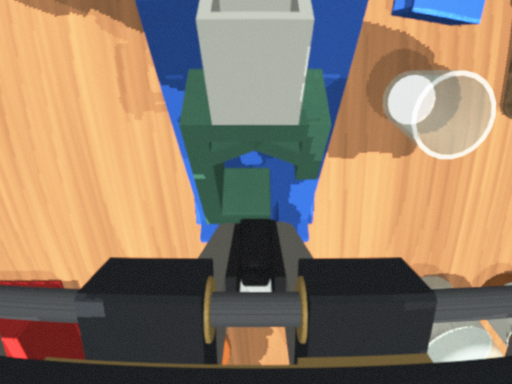

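```bash
L="python3 -c 'from h import *;log()'"
python3 -m pendant '[[0,-0.0295,-0.0052,0,0,0,0],[0,-0.0295,-0.0052,0,0,0,0],[0,-0.0295,-0.0052,0,0,0,0],[0,-0.0295,-0.0052,0,0,0,0],[0,0,0,5,0,0,0],[0,0,0,5,0,0,0],[0,0,0,5,0,0,0],[0,0,0,5,0,0,0]]'>/dev/null; eval $L
python3 -m pendant '[[0,0,0,5,0,0,0],[0,0,0,5,0,0,0],[0,0,0,5,0,0,0],[0,0,0,5,0,0,0],[0,0,0,5,0,0,0],[0,0,0,5,0,0,0],[0,0,0,5,0,0,0],[0,0,0,0,0,0,0],[0,0,0,0,0,0,0]]'>/dev/null; eval $L
python3 -c "
from h import *
snap('wrist','w4.png');snap('side','s4.png');snap('top','t4.png')"; python3 kin.py|head -1
```

```text
q [ 0.935  0.498 -0.374  1.41   0.022  1.357  0.531] p [ 0.5099 -0.3971  0.2973] t 6.57 F [-0.4  0.6 -2.4] gap 13.8
[[0.998, 0.01, 0.057], [-0.058, 0.178, 0.982], [-0.001, -0.984, 0.178]]
q [ 1.092  0.803 -0.442  1.132 -0.299  1.758  0.651] p [ 0.5092 -0.3981  0.2946] t 7.32 F [ 1.2  0.5 -0.4] gap 13.8
[[0.998, 0.04, 0.045], [-0.06, 0.707, 0.705], [-0.004, -0.706, 0.708]]
0.008550052165699385 (-1, -1, -1, -1) [0.3076, 0.5034, 0.4607, 0.328, -0.0528, 3.0908, 0.0107, 0.0014, -0.0122]
```

View pics/s4.png

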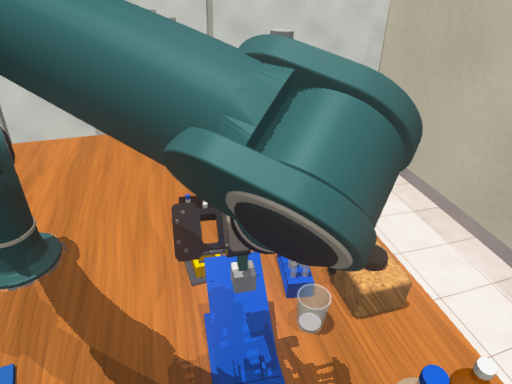

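View pics/t4.png

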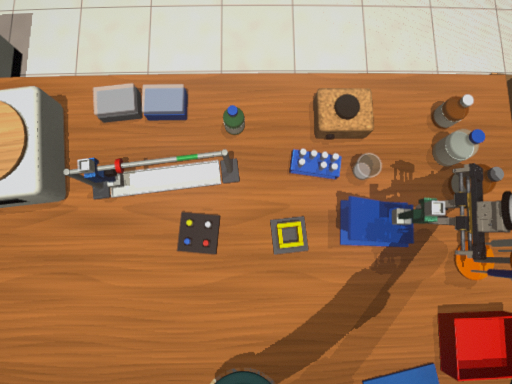

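View pics/w4.png

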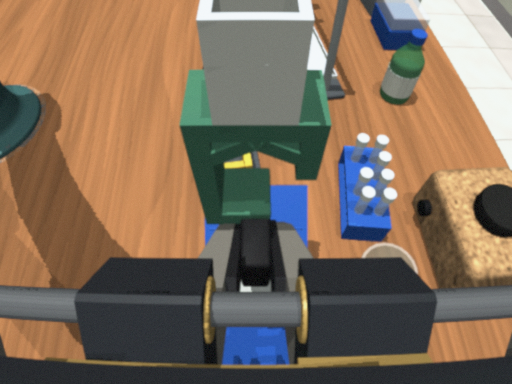

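```bash
python3 -c "
from h import *
crop('w4.png',170,0,350,240,2.4,'w4c.png')"
```

```text
(no output)
```

View pics/w4c.png

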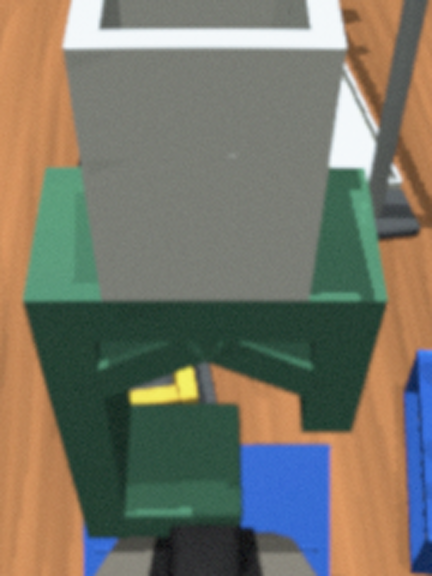

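```bash
cat > fitw.py <<'E'
from h import *
from scipy.optimize import least_squares
c=np.load('pics/w4.png.npy',allow_pickle=True).item();cc=c['c'];H=384
C=(H/2/np.tan(np.radians(cc['vfov'])/2),cc['cx'],cc['cy'],cc['k1'],cc['T_tool_cam'])
pts=[((-13,-13,230),66,48),((13,-13,230),346,48),((-13,-13,196),102,299),((13,-13,196),312,300),((-23,-13,196),27,302),((23,-13,196),386,302),((-23,13,196),45,168),((23,13,196),367,170),((15,-13,166),301,428),((23,-13,166),354,432),((-23,-13,128),90,535)]
def f(p):
    M=R.from_euler('xyz',p[3:]).as_matrix()
    return np.concatenate([proj(C,p[:3]+M@np.array(q)/1000)-[170+u/2.4,v/2.4] for q,u,v in pts])
best=min((least_squares(f,[0,0.05,-.1,a,0,0]) for a in (-1,-.5,-2,1)),key=lambda s:s.cost)
p=best.x;print('cost',best.cost,p[:3].round(4),np.degrees(p[3:]).round(2));print(f(p).reshape(-1,2).round(1).tolist())
M=R.from_euler('xyz',p[3:]).as_matrix()
print('fin in tool',p[:3]+M@[0,-.023,.118])
B=R.from_rotvec(c['o']['tcp_rot']).as_matrix();W=B@M;print('carrier R world');print(W.round(3));o=c['o']['tool_pos']
print('foot',o+B@(p[:3]+M@[.001,-.004,0]),'tilt',np.degrees(np.arccos(W[2,2])))
np.save('grasp.npy',np.r_[p])
E
python3 fitw.py
```

```text
cost 5.607428500291558 [ 0.0002  0.0811 -0.0675] [44.64  0.08 -0.2 ]
[[-0.2, 0.5], [0.4, 0.5], [0.6, 0.3], [-1.1, -0.1], [-0.9, -0.8], [0.9, -0.7], [1.2, -0.4], [-0.6, -1.2], [0.3, 1.3], [-0.7, -0.3], [0.1, 0.8]]
fin in tool [-0.00011032 -0.01820895  0.00029005]
carrier R world
[[ 0.998  0.063  0.003]
 [-0.063  0.998  0.005]
 [-0.002 -0.005  1.   ]]
foot [ 0.51027804 -0.39246246  0.18952311] tilt 0.3270108645384088
```

```bash
python3 - <<'E'
from h import *
_,CT=load('top0.png');_,CS=load('side0.png')
P={}
for n,t,s in [('BR',(731,350),(105,130)),('BL',(658,357),(82,80)),('TL',(650,278),(184,57))]:
    S=(170+s[0]/4,230+s[1]/4);print(n,tri([(CT,60+t[0]/3,130+t[1]/3),(CS,*S)]),atz(CS,*S,.042).round(4));P[n]=atz(CS,*S,.042)
print('side centre',(P['BR']+P['TL'])/2)
crop('t4.png',260,200,320,260,10,'t4st.png')
E
```

```text
BR (array([ 0.44980763, -0.17326245,  0.05440969]), [array([ 0.1, -2. ]), array([-2.3,  0.3])]) [ 0.4561 -0.16    0.042 ]
BL (array([ 0.4436816 , -0.10725774,  0.03840654]), [array([ 0. , -1.6]), array([-1.8,  0.2])]) [ 0.448  -0.1116  0.042 ]
TL (array([ 0.51321254, -0.10110485,  0.03941452]), [array([ 0. , -0.4]), array([-0.4,  0.1])]) [ 0.5138 -0.1042  0.042 ]
side centre [ 0.48495551 -0.13206983  0.042     ]
```

View pics/t4st.png

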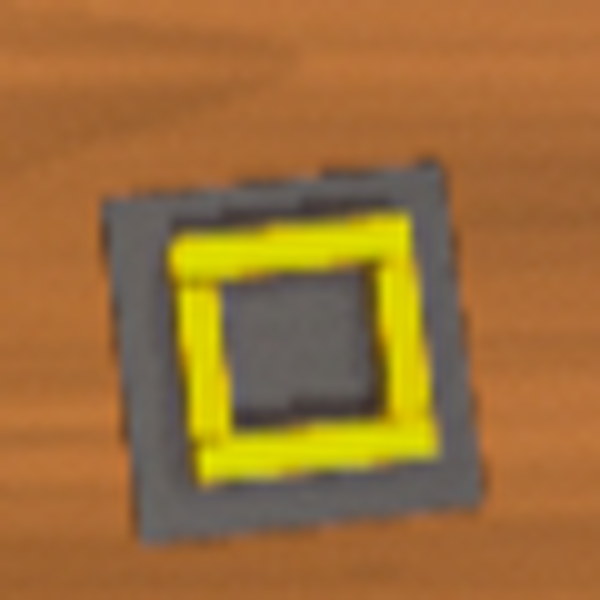

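```bash
python3 - <<'E'
from h import *
_,C=load('t4.png')
for n,z,cs in [('collar',.042,[(170,240),(410,215),(440,455),(200,485)]),('base',.006,[(105,200),(435,162),(485,503),(140,545)])]:
    A=np.array([atz(C,260+a/10,200+b/10,z) for a,b in cs]);print(n,A.mean(0).round(4),[round(float(np.linalg.norm(A[i]-A[i-1])),4) for i in range(4)])
    print([round(float(np.degrees(np.arctan2(*(A[i]-A[i-1])[1::-1]))%90),1) for i in range(4)])
E
```

```text
collar [ 0.4777 -0.1387  0.042 ] [0.0682, 0.0676, 0.067, 0.0672]
[5.9, 5.1, 5.5, 6.2]
base [ 0.4782 -0.1381  0.006 ] [0.0988, 0.0961, 0.0985, 0.0994]
[4.8, 5.8, 6.7, 6.0]
```

```bash
L="python3 -c 'from h import *;log()'"
python3 -m pendant '[[-0.002,0.009,0.009,0,0,0,0],[-0.004,0.016,0.016,0,0,0,0],[-0.005,0.02,0.02,0,0,0,0],[-0.005,0.02,0.02,0,0,0,0],[-0.005,0.02,0.02,0,0,0,0],[-0.005,0.02,0.02,0,0,0,0],[-0.005,0.02,0.02,0,0,0,0],[-0.005,0.02,0.02,0,0,0,0],[-0.005,0.018,0.018,0,0,0,0],[-0.005,0.015,0.015,0,0,0,0],[0,0,0,0,-2.2,2.2,0],[0,0,0,0,-2.2,2.2,0],[0,0,0,0,-2.2,2.2,0],[0,0,0,0,0,0,0],[0,0,0,0,0,0,0]]'>/dev/null; eval $L
python3 -c "
from h import *
snap('wrist','w5.png');snap('side','s5.png');snap('top','t5.png');crop('side0.png',0,0,2,2,1,'x.png');crop('s5.png',120,150,300,330,3.3,'s5c.png');crop('t5.png',230,170,400,300,4,'t5c.png')"
```

```text
q [ 1.012  0.519 -0.588  1.643 -0.378  1.497  0.646] p [ 0.4793 -0.1423  0.2989] t 8.72 F [ 0.4  0.4 -1.9] gap 13.9
[[0.994, -0.073, -0.076], [0.106, 0.701, 0.705], [0.001, -0.709, 0.705]]
```

View pics/s5c.png

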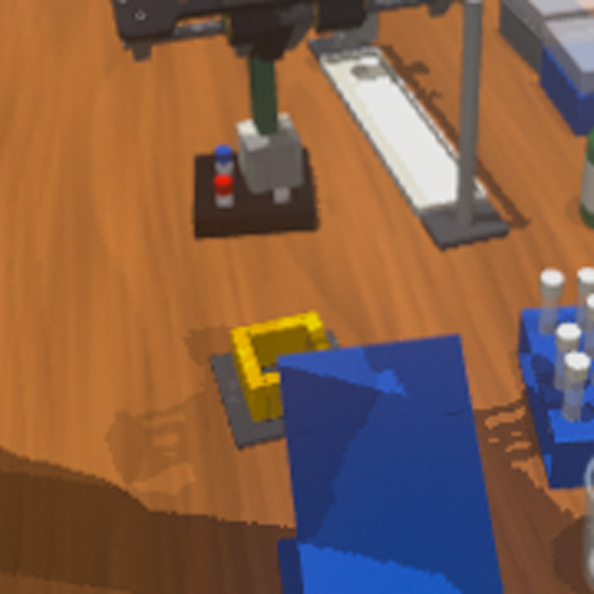

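View pics/t5c.png

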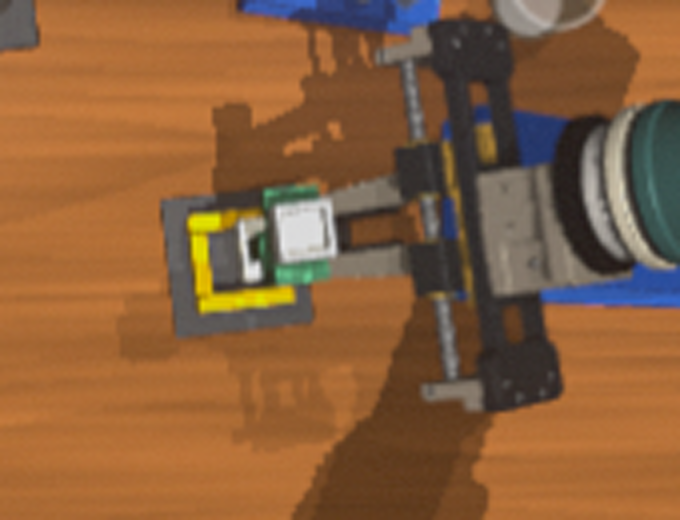

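View pics/w5.png

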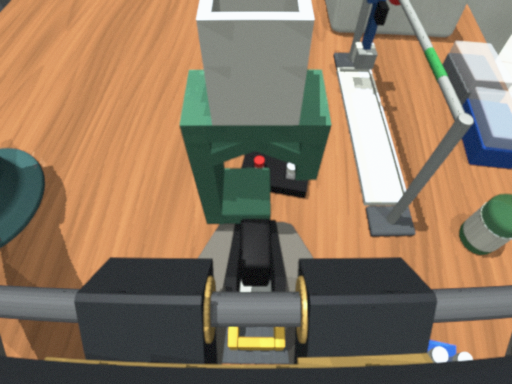

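```bash
cat > foot.py <<'E'
from h import *
def cpose():
    p=np.load('grasp.npy');o=get_obs();B=R.from_rotvec(o['tcp_rot']).as_matrix();M=R.from_euler('xyz',p[3:]).as_matrix()
    return o['tool_pos']+B@p[:3],B@M,B,o
if __name__=='__main__':
    P,W,B,o=cpose();ft=P+W@[.001,-.004,0];print('foot',ft.round(4),'z_c',W[:,2].round(4),'az',np.degrees(np.arctan2(W[1,0],W[0,0])).round(2));d=np.array([.478,-.138,.006])-ft
    print('delta',d.round(4),'in tool',(B.T@d).round(4),'up in tool',(B.T@[0,0,1]).round(3))
E
python3 foot.py; python3 - <<'E'
from h import *
_,C=load('s5.png');A=[atz(C,120+a/3.3,150+b/3.3,.042) for a,b in [(231,331),(252,382),(322,312)]];print(np.round(A,4))
E
```

```text
foot [ 0.4792 -0.1378  0.1933] z_c [-0.0023  0.0076  1.    ] az 5.74
delta [-0.0012 -0.0002 -0.1873] in tool [-0.0012  0.1325 -0.1323] up in tool [-0.    -0.708  0.706]
[[ 0.4466 -0.1125  0.042 ]
 [ 0.4549 -0.1712  0.042 ]
 [ 0.5175 -0.1062  0.042 ]]
```

```bash
python3 - <<'E'
from h import *
crop('w5.png',200,310,320,384,6,'w5c.png')
_,C=load('w5.png')
for z in(.042,):
  for q in [(-34,34),(34,34),(-22,22),(22,22),(-34,-34),(34,-34)]:
    a=np.radians(5.7);x,y=q;w=np.array([.478+(x*np.cos(a)-y*np.sin(a))/1000,-.138+(x*np.sin(a)+y*np.cos(a))/1000,z]);u=proj(C,w);print(q,u.round(1),((u-[200,310])*6).round(0))
E
```

```text
(-34, 34) [227.9 290.2] [ 167. -119.]
(34, 34) [281.9 290.5] [ 491. -117.]
(-22, 22) [237.1 299.9] [223. -61.]
(22, 22) [272.5 300.1] [435. -59.]
(-34, -34) [225.5 347.4] [153. 225.]
(34, -34) [283.6 347.8] [501. 227.]
```

View pics/w5c.png

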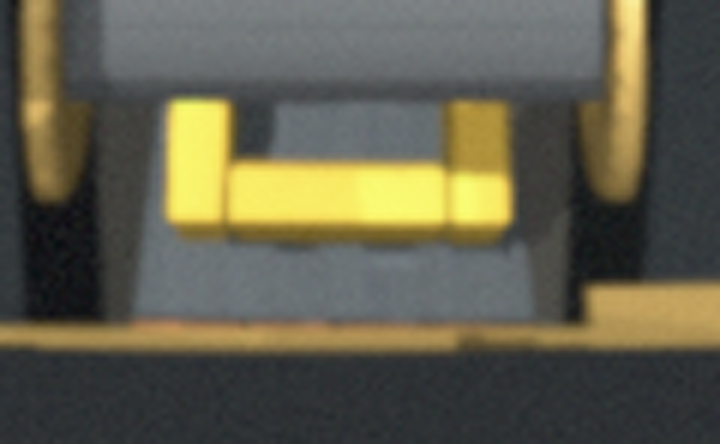

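```bash
L="python3 -c 'from h import *;log()'"
python3 -m pendant '[[0.001,0.01,-0.01,0,0,0,0],[0,0.0142,-0.0142,0,0,0,0],[0,0.0142,-0.0142,0,0,0,0],[0,0.0142,-0.0142,0,0,0,0],[0,0.0142,-0.0142,0,0,0,0],[0,0.0142,-0.0142,0,0,0,0],[0,0.0142,-0.0142,0,0,0,0],[0,0,0,0,0,0,0],[0,0,0,0,0,0,0]]'>/dev/null; eval $L
python3 -c "
from h import *
snap('wrist','w6.png');snap('side','s6.png');crop('s6.png',120,150,300,330,3.3,'s6c.png')";python3 foot.py
```

```text
q [ 0.982  0.689 -0.548  1.731 -0.319  1.277  0.731] p [ 0.4791 -0.143   0.1625] t 9.62 F [ 0.7 -0.  -1.4] gap 13.5
[[0.995, -0.075, -0.072], [0.104, 0.705, 0.702], [-0.002, -0.706, 0.709]]
foot [ 0.481  -0.1377  0.0591] z_c [-0.0031  0.0064  1.    ] az 5.77
delta [-0.003  -0.0003 -0.0531] in tool [-0.003   0.0375 -0.0375] up in tool [ 0.001 -0.707  0.707]
```

View pics/s6c.png

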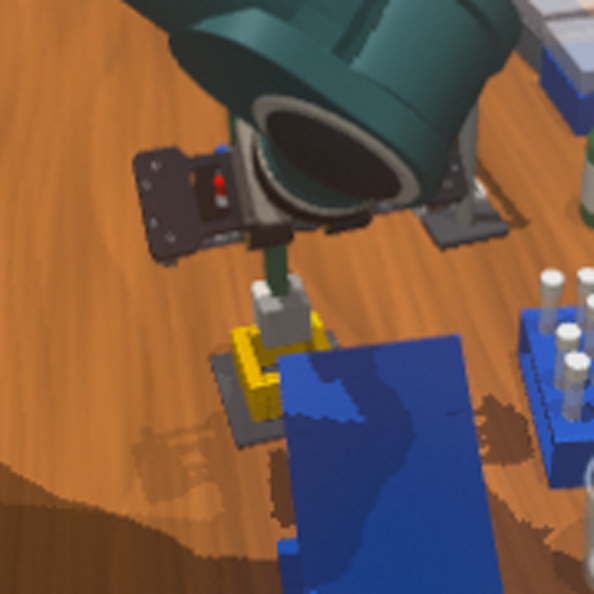

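View pics/w6.png

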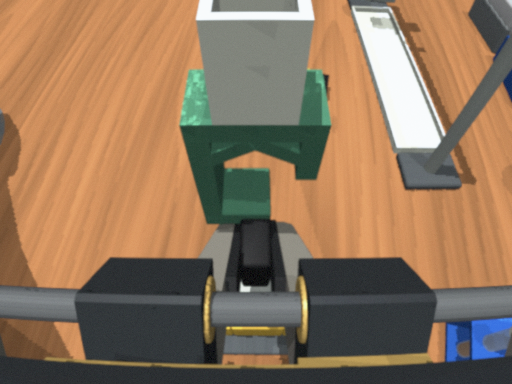

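```bash
L="python3 -c 'from h import *;log()'"
python3 -m pendant '[[-0.001,0.008,-0.008,0,0,0,0],[0,0.009,-0.009,0,0,0,0],[0,0.009,-0.009,0,0,0,0],[0,0.006,-0.006,0,0,0,0],[0,0.004,-0.004,0,0,0,0],[0,0.001,-0.001,0,0,0,0],[0,0,0,0,0,0,0],[0,0,0,0,0,0,0]]'>/dev/null; eval $L
python3 -c "
from h import *
snap('wrist','w7.png');snap('side','s7.png');crop('s7.png',120,150,300,330,3.3,'s7c.png')";python3 foot.py
```

```text
q [ 0.969  0.762 -0.53   1.746 -0.296  1.197  0.763] p [ 0.4791 -0.1433  0.1111] t 10.38 F [ 0.3  0.5 -1. ] gap 13.5
[[0.995, -0.074, -0.074], [0.105, 0.703, 0.703], [0.0, -0.707, 0.707]]
foot [ 0.4798 -0.1378  0.0063] z_c [-0.0029  0.0067  1.    ] az 5.8
delta [-0.0018 -0.0002 -0.0003] in tool [-0.0018  0.0002 -0.0002] up in tool [ 0.001 -0.708  0.707]
```

View pics/s7c.png

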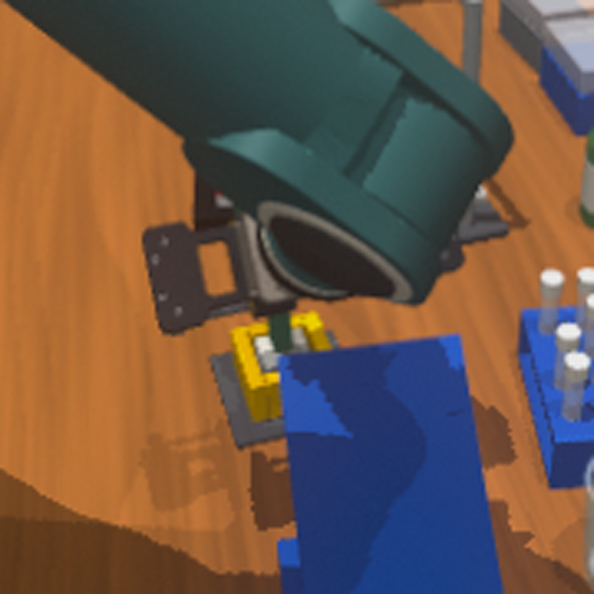

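```bash
L="python3 -c 'from h import *;log()'"
python3 -m pendant '[[0,0.0007,-0.0007,0,0,0,0],[0,0,0,0,0,0,0.02],[0,0,0,0,0,0,0.03],[0,0,0,0,0,0,0.045],[0,0,0,0,0,0,0.045],[0,-0.012,0,0,0,0,0.045],[0,-0.025,0,0,0,0,0.045],[0,-0.03,0,0,0,0,0.045],[0,-0.03,0,0,0,0,0.045],[0,-0.03,0,0,0,0,0.045],[0,0,0,0,0,0,0.045]]' 40; eval $L
python3 -c "
from h import *
snap('wrist','w8.png');snap('top','t8.png');crop('t8.png',180,160,340,280,5,'t8c.png')"
```

```text
clock: 11.4
tool_pos: [0.4902, -0.2379, 0.203]
tcp_rot: [-0.791, -0.044, 0.092]
ft_force: [0.2, 0.2, 0.7]
finger_gap: 0.492
q [ 1.028  0.717 -0.506  1.536 -0.276  1.464  0.749] p [ 0.4902 -0.2379  0.203 ] t 11.4 F [0.2 0.2 0.7] gap 45.2
[[0.995, -0.066, -0.074], [0.099, 0.699, 0.708], [0.005, -0.712, 0.702]]
```

View pics/w8.png

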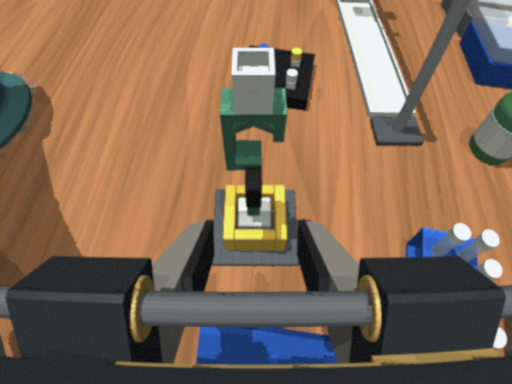

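View pics/t8c.png

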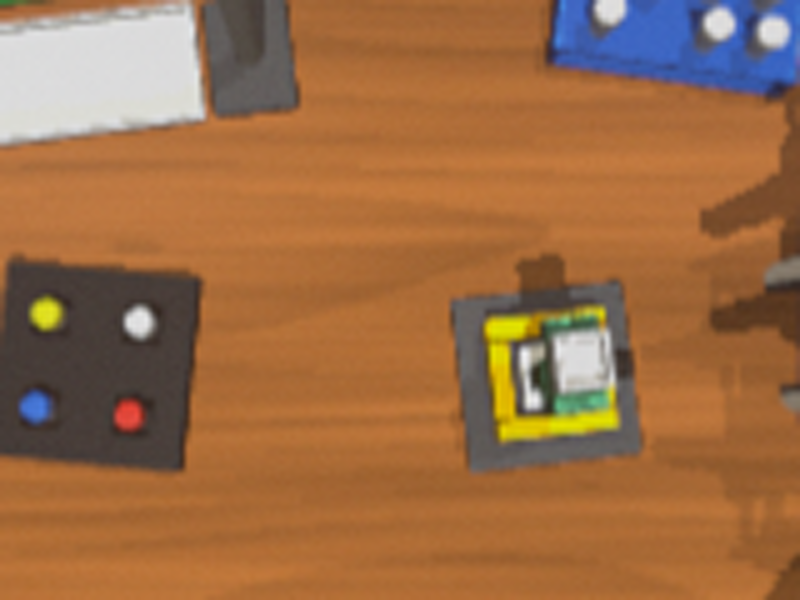

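```bash
L="python3 -c 'from h import *;log()'"
python3 -m pendant '[[0,-0.0142,0.0142,0,0,0,0.045],[0,-0.0142,0.0142,0,0,0,0.045],[0,-0.0142,0.0142,0,0,0,0.045],[0,-0.0142,0.0142,0,0,0,0.045],[0,-0.0142,0.0142,0,0,0,0.045],[0,0,0,-6.4,0,0,0.032],[0,0,0,-6.4,0,0,0.032],[0,0,0,-6.4,0,0,0.032],[0,0,0,-6.4,0,0,0.032],[0,0,0,-6.4,0,0,0.032],[0,0,0,-6.4,0,0,0.032],[0,0,0,-6.4,0,0,0.032],[0,0,0,0,0,0,0.032]]'>/dev/null; eval $L
```

```text
q [ 0.792  0.244 -0.497  1.75   0.124  1.18   0.376] p [ 0.4883 -0.2258  0.3004] t 12.58 F [ 0.2  1.1 -0.2] gap 32.1
[[0.993, -0.0, -0.115], [0.115, 0.001, 0.993], [-0.0, -1.0, 0.001]]
```

```bash
L="python3 -c 'from h import *;log()'"
python3 -m pendant '[[0.001,0,0.025,0,0,0,0.032],[0.001,0,0.037,0,0,0,0.032],[0.001,0,0.037,0,0,0,0.032],[0.001,0,0.037,0,0,0,0.032],[0.001,0,0.037,0,0,0,0.032],[0.001,0,0.037,0,0,0,0.032],[0.001,0.02,0.037,0,0,0,0.032],[0.001,0.03,0.037,0,0,0,0.032],[0.001,0.035,0.025,0,0,0,0.032],[0,0.035,0.014,0,0,0,0.032],[0,0.03,0,0,0,0,0.032],[0,0,0,0,0,0,0.032],[0,0,0,0,0,0,0.032]]'>/dev/null; eval $L
python3 -c "
from h import *
snap('wrist','w9.png')"
```

```text
q [ 0.332  0.333 -0.674  2.048  0.266  0.852 -0.388] p [0.4622 0.0841 0.1549] t 13.67 F [-0.2  0.4  0.3] gap 32.1
[[0.994, -0.007, -0.105], [0.105, 0.004, 0.994], [-0.006, -1.0, 0.005]]
```

View pics/w9.png

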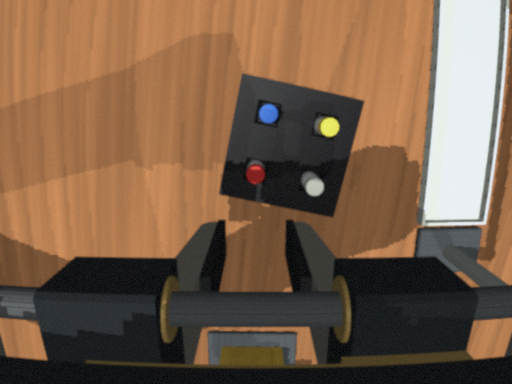

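```bash
python3 - <<'E'
from h import *
c,C=load('w9.png');im=c['pixels'];crop('w9.png',215,65,370,220,4,'w9c.png')
hsv=cv2.cvtColor(im,cv2.COLOR_BGR2HSV)
o=get_obs();B=R.from_rotvec(o['tcp_rot']).as_matrix()
for n,u,v in [('r',256,175),('b',269,114),('y',330,127),('w',314,186)]:
    print(n,atz(C,u,v,.044).round(4))
p=atz(C,256,175,.044);d=np.array([p[0],p[1],.027])-o['tool_pos'];print('tool delta',(B.T@d).round(4))
E
```

```text
r [0.4602 0.0978 0.044 ]
b [0.4655 0.1493 0.044 ]
y [0.5167 0.1444 0.044 ]
w [0.5106 0.0936 0.044 ]
tool delta [-0.0018  0.1296  0.0134]
```

View pics/w9c.png

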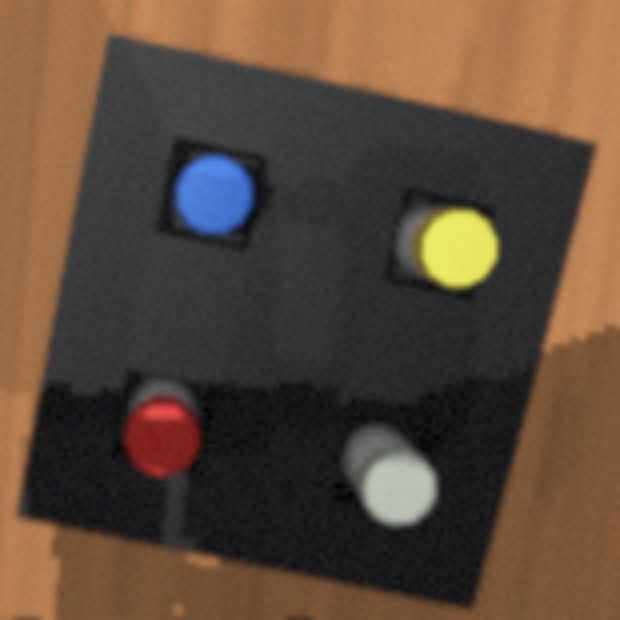

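```bash
L="python3 -c 'from h import *;log()'"
python3 -m pendant '[[-0.0018,0.01,0.0136,0.4,0,-0.3,0.032],[0,0.02,0,0,0,0,0.032],[0,0.03,0,0,0,0,0.032],[0,0.02,0,0,0,0,0.032],[0,0.01,0,0,0,0,0.032],[0,0,0,0,0,0,0.032],[0,0,0,0,0,0,0.032]]'>/dev/null; eval $L
python3 -c "
from h import *
c,o=snap('wrist','w10.png');B=R.from_rotvec(o['tcp_rot']).as_matrix();print((B.T@(np.array([.46,.0982,.027])-o['tool_pos'])).round(4))"
```

```text
q [ 0.218  0.475 -0.588  2.112  0.412  0.659 -0.544] p [0.4621 0.0984 0.0678] t 14.3 F [-0.4  0.2 -0.2] gap 32.0
[[0.995, 0.006, -0.104], [0.104, 0.011, 0.995], [0.007, -1.0, 0.011]]
[-0.0024  0.0407 -0.0004]
```

View pics/w10.png

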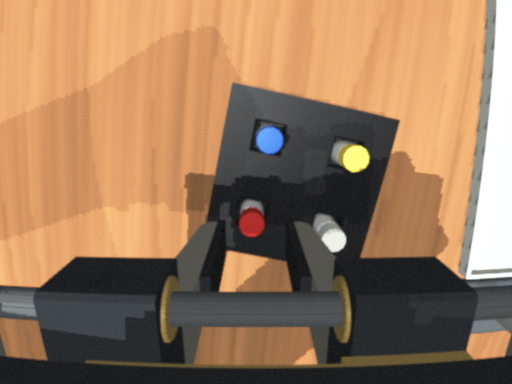

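```bash
python3 - <<'E'
from h import *
c,C=load('w10.png');o=get_obs();B=R.from_rotvec(o['tcp_rot']).as_matrix();p=atz(C,251,222,.044);print(p.round(4),(B.T@(np.array([p[0],p[1],.027])-o['tool_pos'])).round(4))
E
python3 -m pendant '[[-0.0012,0.01,-0.0002,0.6,0,0.3,0.032],[-0.001,0.01,0,0,0,0,0.032],[0,0.01,0,0,0,0,0.032],[0,0.01,0,0,0,0,0.032],[0,0,0,0,0,0,0.032],[0,0,0,0,0,0,0.032]]'; python3 -c 'from h import *;log()'
```

```text
[0.4592 0.0997 0.044 ] [-0.0035  0.0411  0.001 ]
clock: 14.85
tool_pos: [0.4581, 0.0989, 0.0256]
tcp_rot: [-1.548, -0.08, 0.085]
ft_force: [0.2, 0.2, 1.2]
finger_gap: 0.348
q [ 0.178  0.549 -0.537  2.132  0.47   0.576 -0.589] p [0.4581 0.0989 0.0256] t 14.85 F [0.2 0.2 1.2] gap 32.0
[[0.994, -0.004, -0.105], [0.105, 0.021, 0.994], [-0.002, -1.0, 0.021]]
```

```bash
python3 -m pendant '[[0.001,-0.002,-0.0003,-1.2,0,0,0.032],[0,0,0,0,0,0,0.02],[0,0,0,0,0,0,0.0],[0,0,0,0,0,0,0.0],[0,0,0,0,0,0,0.0],[0,0,0,0,0,0,0.0]]' 15; python3 -c 'from h import *;log()
snap("wrist","w11.png")'
```

```text
clock: 15.35
tool_pos: [0.4602, 0.0988, 0.0289]
tcp_rot: [-1.569, -0.083, 0.082]
ft_force: [-0.3, 0.3, 3.1]
finger_gap: 0.164
q [ 0.154  0.54  -0.525  2.127  0.482  0.589 -0.612] p [0.4602 0.0988 0.0289] t 15.35 F [-0.3  0.3  3.1] gap 15.1
[[0.995, 0.001, -0.105], [0.105, 0.0, 0.995], [0.001, -1.0, 0.0]]
```

View pics/w11.png

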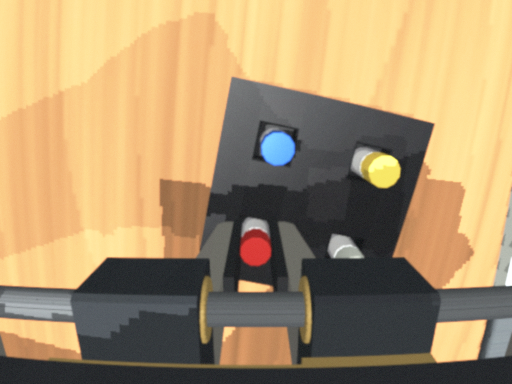

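```bash
python3 - <<'E'
from h import *
c,C=load('w11.png');d=np.load('pics/w11.png.npy',allow_pickle=True).item()['o'];B=R.from_rotvec(d['tcp_rot']).as_matrix();p=atz(C,256,246,.044);print(p.round(4),(B.T@(p-d['tool_pos'])).round(4))
E
python3 -m pendant '[[0,-0.01,0,0,0,0,0],[0,-0.02,0,0,0,0,0],[0,-0.03,0,0,0,0,0],[0,-0.037,0,0,0,0,0],[0,-0.037,0,0,0,0,0],[0,-0.037,0,0,0,0,0],[0,-0.037,0,0,0,0,0],[0,-0.037,0,0,0,0,0],[0,-0.03,0,0,0,0,0],[0,-0.015,-0.01,0,0,0,0],[-0.001,0,-0.02,0,0,0,0],[-0.0015,0,-0.037,0,0,0,0],[-0.0015,0,-0.037,0,0,0,0],[-0.0015,0,-0.037,0,0,0,0],[-0.0015,0,-0.037,0,0,0,0],[-0.0015,0,-0.037,0,0,0,0],[-0.001,0,-0.037,0,0,0,0],[-0.001,0,-0.02,0,0,0,0],[0,0,0,0,0,0,0],[0,0,0,0,0,0,0]]' ; python3 -c 'from h import *;log()
snap("wrist","w12.png");snap("top","t12.png");snap("side","s12.png")'
```

```text
[0.4599 0.101  0.044 ] [-0.     -0.0151  0.0023]
clock: 17.07
tool_pos: [0.4772, -0.1737, 0.3185]
tcp_rot: [-1.568, -0.08, 0.081]
ft_force: [-0.2, 0.3, -0.2]
finger_gap: 0.168
q [ 0.742  0.173 -0.515  1.79   0.09   1.203  0.303] p [ 0.4772 -0.1737  0.3185] t 17.07 F [-0.2  0.3 -0.2] gap 15.5
[[0.995, -0.001, -0.102], [0.102, 0.001, 0.995], [-0.001, -1.0, 0.001]]
```

View pics/w12.png

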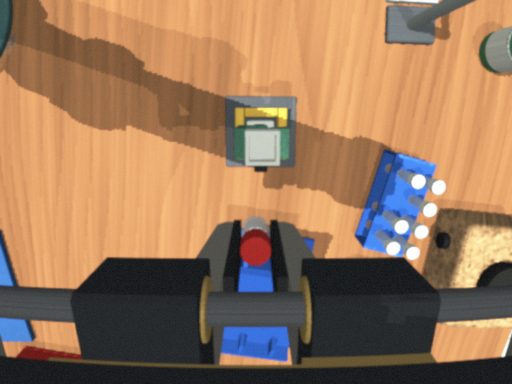

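View pics/s12.png

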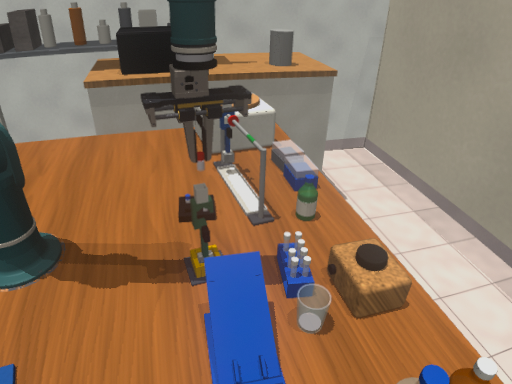

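```bash
python3 -c "
from h import *
crop('w12.png',220,85,310,180,6,'w12c.png')"
```

```text
(no output)
```

View pics/w12c.png

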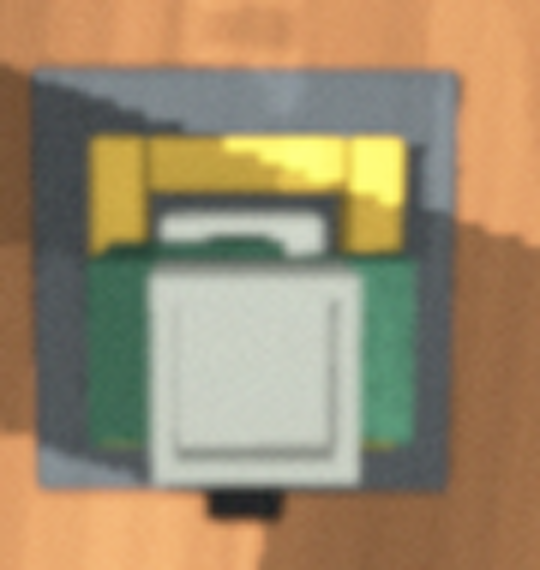

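```bash
python3 - <<'E'
from h import *
c,C=load('w12.png');o=np.load('pics/w12.png.npy',allow_pickle=True).item()['o'];B=R.from_rotvec(o['tcp_rot']).as_matrix()
A=np.array([atz(C,220+a/6,85+b/6,.236) for a,b in [(150,272),(362,272),(362,485),(150,485)]]);print(A.mean(0),[np.linalg.norm(A[i]-A[i-1]).round(4) for i in range(4)])
print('sidewall lean check: crown corners z.202',[atz(C,220+a/6,85+b/6,.202).round(4) for a,b in [(88,262),(415,262),(412,445),(88,445)]], np.mean([atz(C,220+a/6,85+b/6,.202) for a,b in [(88,262),(415,262),(412,445),(88,445)]],0))
g=A.mean(0);v=o['tool_pos']+B@[0,-.0151,.0023];print('vial',v,'move tool',(B.T@(g-v)).round(4))
E
```

```text
[ 0.47818141 -0.13412429  0.236     ] [np.float64(0.0266), np.float64(0.0261), np.float64(0.0266), np.float64(0.0267)]
sidewall lean check: crown corners z.202 [array([ 0.4542, -0.1239,  0.202 ]), array([ 0.4996, -0.1192,  0.202 ]), array([ 0.5024, -0.1449,  0.202 ]), array([ 0.4564, -0.1496,  0.202 ])] [ 0.47815854 -0.13439437  0.202     ]
vial [ 0.47694829 -0.1714271   0.33358666] move tool [0.0051 0.0976 0.0369]
```

```bash
python3 -m pendant '[[0.0017,0,0.01,0,0,0,0],[0.0017,0.005,0.0135,0,0,0,0],[0.0017,0.015,0.0135,0,0,0,0],[0,0.018,0,0,0,0,0],[0,0.01,0,0,0,0,0],[0,0,0,0,0,0,0],[0,0,0,0,0,0,0]]'>/dev/null; python3 -c 'from h import *;log()
c,o=snap("wrist","w13.png");B=R.from_rotvec(o["tcp_rot"]).as_matrix();v=o["tool_pos"]+B@[0,0,.0023]
print((B.T@(np.array([.4782,-.1341,.247])-v)).round(4))
snap("side","s13.png");crop("s13.png",150,100,270,300,3,"s13c.png")'
```

```text
q [ 0.686  0.2   -0.54   1.875  0.115  1.098  0.208] p [ 0.4789 -0.1352  0.2705] t 17.8 F [-0.9 -0.5  0.3] gap 15.4
[[0.994, -0.001, -0.105], [0.105, 0.0, 0.994], [-0.001, -1.0, 0.0]]
[-0.0006  0.0235 -0.0012]
```

View pics/w13.png

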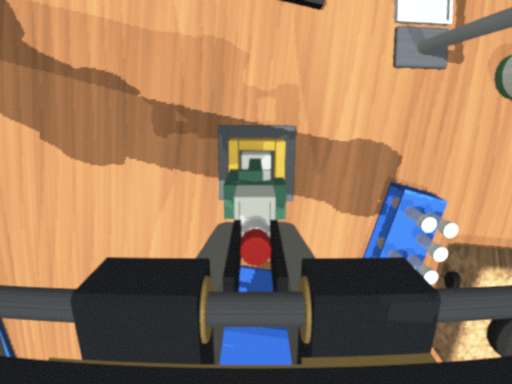

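View pics/s13c.png

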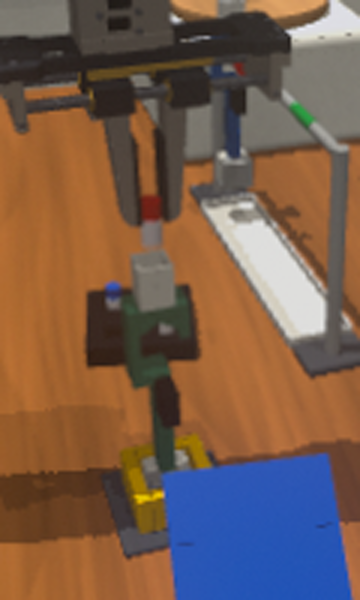

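```bash
python3 -m pendant '[[-0.0007,0.004,-0.0012,0,0,0,0],[0,0.006,0,0,0,0,0],[0,0.004,0,0,0,0,0],[0,0,0,0,0,0,0]]'; python3 -m pendant '[[0,0.004,0,0,0,0,0],[0,0.003,0,0,0,0,0],[0,0.002,0,0,0,0,0],[0,0,0,0,0,0,0]]'; python3 -c 'from h import *;log()
snap("wrist","w14.png")
snap("side","s14.png");crop("s14.png",150,100,270,300,3,"s14c.png")'
```

```text
clock: 18.23
tool_pos: [0.4785, -0.1371, 0.2563]
tcp_rot: [-1.569, -0.082, 0.082]
ft_force: [0.1, -0.1, 1.2]
finger_gap: 0.168
clock: 18.57
tool_pos: [0.4784, -0.1369, 0.2474]
tcp_rot: [-1.569, -0.082, 0.082]
ft_force: [-0.3, -0.6, 0.3]
finger_gap: 0.166
q [ 0.682  0.224 -0.536  1.904  0.131  1.048  0.196] p [ 0.4784 -0.1369  0.2474] t 18.57 F [-0.3 -0.6  0.3] gap 15.3
[[0.995, -0.0, -0.104], [0.104, 0.0, 0.995], [-0.0, -1.0, 0.0]]
```

View pics/s14c.png

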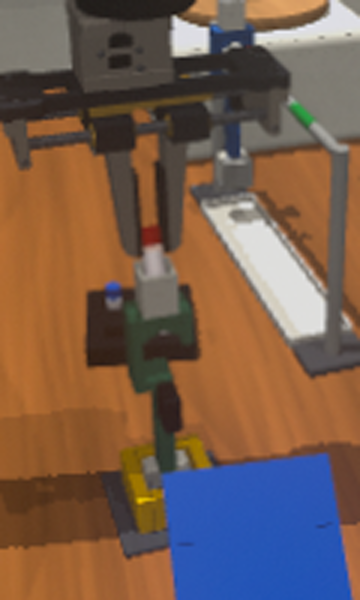

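```bash
python3 -m pendant '[[0,0.0015,0,0,0,0,0],[0,0,0,0,0,0,0]]'; python3 -m pendant '[[0,0,0,0,0,0,0.02],[0,0,0,0,0,0,0.026],[0,0,0,0,0,0,0.034],[0,0,0,0,0,0,0.034],[0,-0.005,0,0,0,0,0.034],[0,-0.015,0,0,0,0,0.034],[0,-0.025,0,0,0,0,0.034],[0,-0.02,-0.02,0,0,0,0.05],[0,-0.01,-0.03,0,0,0,0.05],[0,0,0,0,0,0,0.05]]' ; python3 -c 'from h import *;log()
snap("wrist","w15.png");crop("w15.png",200,80,320,240,4,"w15c.png")
snap("side","s15.png");crop("s15.png",150,100,270,300,3,"s15c.png")'
```

```text
clock: 18.83
tool_pos: [0.4782, -0.1369, 0.2456]
tcp_rot: [-1.569, -0.082, 0.083]
ft_force: [0.5, -0.1, -0.3]
finger_gap: 0.167
clock: 19.67
tool_pos: [0.4847, -0.1927, 0.3238]
tcp_rot: [-1.574, -0.08, 0.074]
ft_force: [0.0, -1.5, -0.2]
finger_gap: 0.544
q [ 0.752  0.19  -0.502  1.758  0.101  1.213  0.321] p [ 0.4847 -0.1927  0.3238] t 19.67 F [ 0.  -1.5 -0.2] gap 50.0
[[0.995, 0.004, -0.098], [0.098, -0.004, 0.995], [0.004, -1.0, -0.005]]
```

View pics/s15c.png

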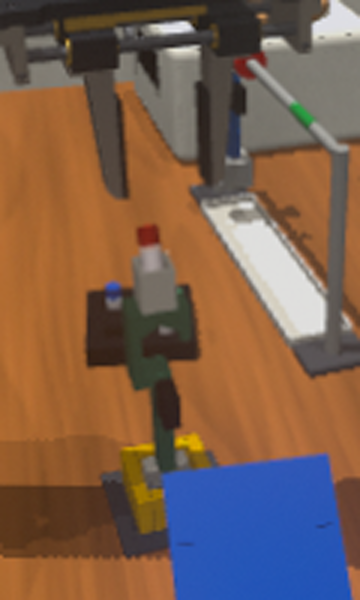

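View pics/w15c.png

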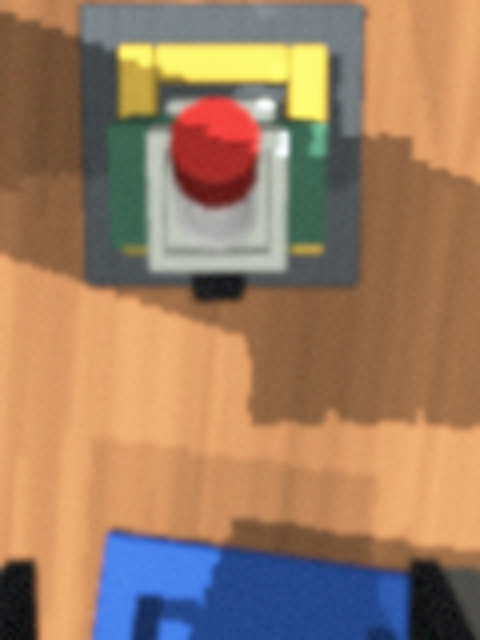

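```bash
python3 - <<'E'
from h import *
c,C=load('w15.png');print(atz(C,253.75,115.5,.260),atz(C,253.75,115.5,.270))
E
python3 -m pendant '[[-0.0007,0,0.02,0,0,0,0.05],[0,0,0.02,0,0,0,0.05],[0,0,0.0185,0,0,0,0.05],[0,0.01,0,0,0,0,0.05],[0,0.015,0,0,0,0,0.05],[0,0.01,0,0,0,0,0.05],[0,0,0,0,0,0,0.05]]' ; python3 -c 'from h import *;o=log()
B=R.from_rotvec(o["tcp_rot"]).as_matrix();print((B.T@(np.array([.4782,-.1341,.207])-o["tool_pos"])).round(4))
snap("wrist","w16.png")
snap("side","s16.png");crop("s16.png",150,100,270,300,3,"s16c.png")'
```

```text
[ 0.4773054 -0.1298212  0.26     ] [ 0.47729237 -0.12958252  0.27      ]
clock: 20.35
tool_pos: [0.4751, -0.1284, 0.2833]
tcp_rot: [-1.567, -0.079, 0.086]
ft_force: [-1.5, -0.5, 0.0]
finger_gap: 0.544
q [ 0.686  0.18  -0.547  1.867  0.102  1.128  0.207] p [ 0.4751 -0.1284  0.2833] t 20.35 F [-1.5 -0.5  0. ] gap 50.0
[[0.994, -0.005, -0.105], [0.105, 0.001, 0.994], [-0.005, -1.0, 0.002]]
[ 0.0028  0.0762 -0.0061]
```

View pics/w16.png

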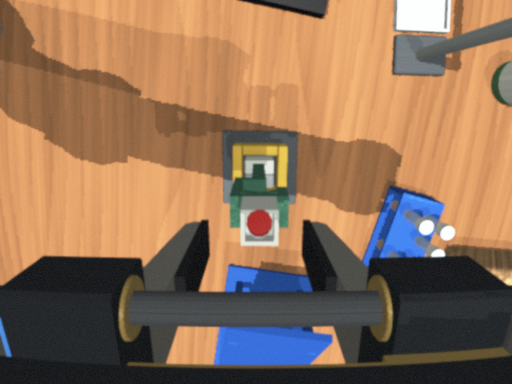

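View pics/s16c.png

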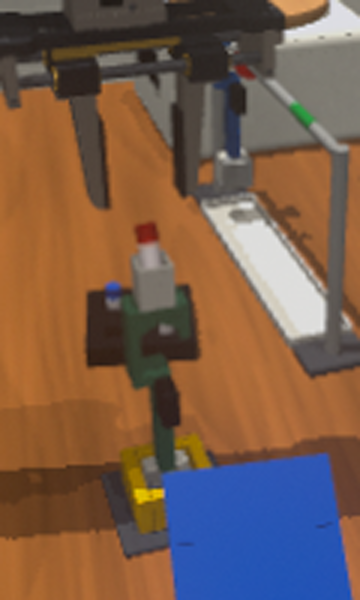

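```bash
python3 -m pendant '[[0,0,0,0,0,0,0.05],[0,0,0,0,0,0,0.05]]'>/dev/null ; python3 -c 'from h import *;o=log()
B=R.from_rotvec(o["tcp_rot"]).as_matrix();print((B.T@(np.array([.4782,-.1341,.207])-o["tool_pos"])).round(4))
snap("wrist","w17.png");crop("w17.png",200,120,320,260,4,"w17c.png")'
```

```text
q [ 0.686  0.177 -0.547  1.862  0.102  1.129  0.207] p [ 0.4773 -0.1288  0.2865] t 20.62 F [ 0.1 -0.1  0.6] gap 50.1
[[0.995, 0.001, -0.104], [0.104, -0.0, 0.995], [0.001, -1.0, -0.0]]
[ 0.0003  0.0795 -0.0053]
```

View pics/w17c.png

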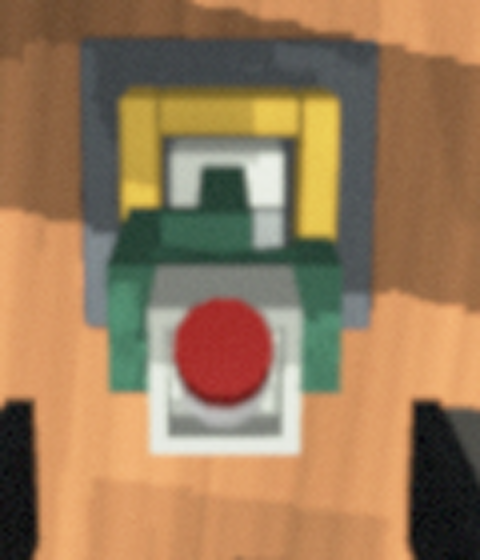

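```bash
python3 - <<'E'
from h import *
c,C=load('w17.png')
A=np.array([atz(C,200+a/4,120+b/4,.236) for a,b in [(149,308),(302,308),(302,454),(149,454)]]);print('rim',A.mean(0).round(4),[np.linalg.norm(A[i]-A[i-1]).round(4) for i in range(4)])
print('cap',atz(C,200+223/4,120+346/4,.260).round(4))
E
```

```text
rim [ 0.478 -0.132  0.236] [np.float64(0.0263), np.float64(0.0258), np.float64(0.0263), np.float64(0.0266)]
cap [ 0.4761 -0.1186  0.26  ]
```

```bash
python3 - <<'E'
from h import *
_,C5=load('w15.png');_,C7=load('w17.png');_,CS=load('s15.png')
r5=atz(C5,200+218.5/4,80+199/4,.236);r7=atz(C7,200+225.5/4,120+381/4,.236);print(r5,r7)
c5=(200+215/4,80+142/4);c7=(200+223/4,120+346/4)
print('cam',C5[4][:3,3],C7[4][:3,3])
for z in(.25,.26,.27,.28): print(z,(atz(C5,*c5,z)-r5).round(4),(atz(C7,*c7,z)-r7).round(4))
for P in [(.478,-.134,.26),(.478,-.134,.236),(.478,-.134,.202)]: print(P,((proj(C7,P)-[200,120])*4).round(0),((proj(C5,P)-[200,80])*4).round(0),((proj(CS,P)-[150,100])*3).round(0))
snap('top','t17.png');crop('t17.png',180,160,340,280,5,'t17c.png')
snap('side','s17.png');crop('s17.png',170,150,250,250,7,'s17c.png')
E
```

```text
[ 0.47901663 -0.14086004  0.236     ] [ 0.47795511 -0.13177108  0.236     ]
cam [ 0.47700157 -0.12425502  0.49320804] [ 0.46974681 -0.06110986  0.45621752]
0.25 [-0.0017  0.0108  0.014 ] [-0.0015  0.0103  0.014 ]
0.26 [-0.0017  0.011   0.024 ] [-0.0019  0.0132  0.024 ]
0.27 [-0.0017  0.0113  0.034 ] [-0.0022  0.0161  0.034 ]
0.28 [-0.0017  0.0115  0.044 ] [-0.0025  0.0191  0.044 ]
(0.478, -0.134, 0.26) [225. 442.] [217. 167.] [145. 229.]
(0.478, -0.134, 0.236) [224. 393.] [217. 162.] [147. 258.]
(0.478, -0.134, 0.202) [224. 338.] [217. 156.] [150. 298.]
```

View pics/s17c.png

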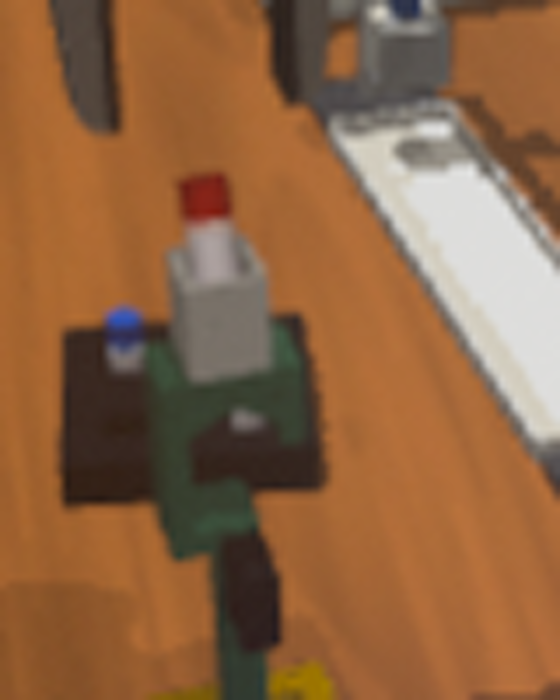

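View pics/t17c.png

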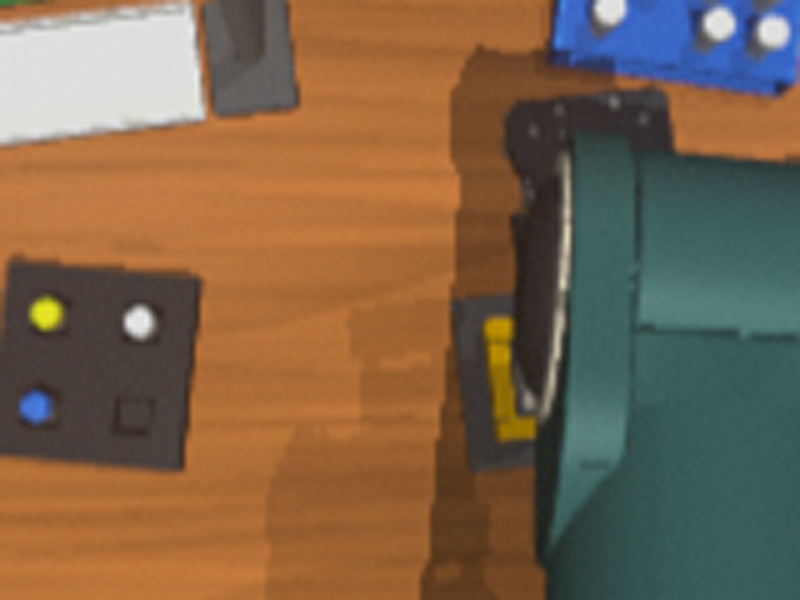

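```bash
python3 -m pendant '[[0.0003,0,-0.0053,0,6.9,0,0.07],[0,0,0,0,6.9,0,0.07],[0,0,0,0,6.9,0,0.07],[0,0,0,0,6.9,0,0.07],[0,0,0,0,6.9,0,0.07],[0,0,0,0,6.9,0,0.07],[0,0,0,0,6.9,0,0.07],[0,0,0,0,6.9,0,0.07],[0,0,0,0,6.9,0,0.07],[0,0,0,0,6.9,0,0.07],[0,0,0,0,6.9,0,0.07],[0,0,0,0,6.9,0,0.07],[0,0,0,0,7,0,0.07],[0,0,0,0,0,0,0.07],[0,0,0,0,0,0,0.07]]'>/dev/null ; python3 -c 'from h import *;o=log()
B=R.from_rotvec(o["tcp_rot"]).as_matrix();print((B.T@(np.array([.4782,-.1341,.243])-o["tool_pos"])).round(4))
snap("wrist","w18.png");crop("w18.png",160,120,360,260,3.5,"w18c.png")'
```

```text
q [ 0.545  0.161 -0.377  1.867  0.066  1.125 -1.315] p [ 0.4778 -0.1338  0.2862] t 22.02 F [-0.2  0.6 -0.2] gap 70.0
[[0.111, 0.0, 0.994], [-0.994, -0.0, 0.111], [0.0, -1.0, 0.0]]
[0.0003 0.0432 0.0003]
```

View pics/w18c.png

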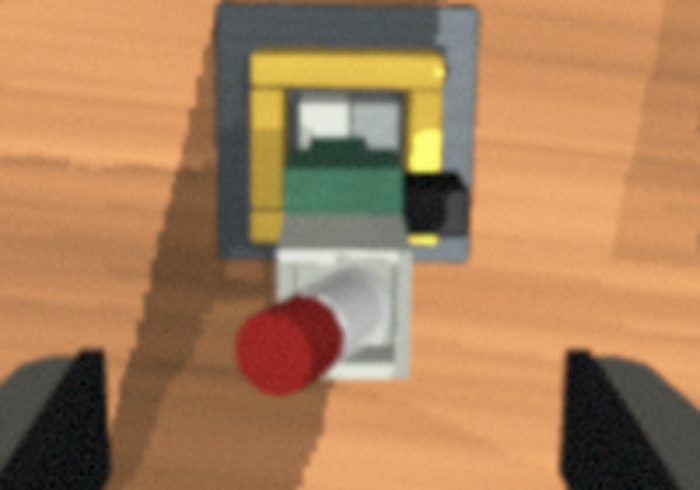

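```bash
python3 -m pendant '[[0.0003,0.015,0.0003,0,0,0,0.07],[0,0.015,0,0,0,0,0.07],[0,0.0125,0,0,0,0,0.07],[0,0,0,0,0,0,0.05],[0,0,0,0,0,0,0.035],[0,0,0,0,0,0,0.025],[0,0,0,0,0,0,0.02],[0,0,0,0,0,0,0.016],[0,0,0,0,0,0,0.014],[0,0,0,0,0,0,0.014]]' 6 ; python3 -c 'from h import *;o=log()
snap("wrist","w19.png");crop("w19.png",160,120,360,260,3.5,"w19c.png")'
```

```text
clock: 22.9
tool_pos: [0.4782, -0.1341, 0.2439]
tcp_rot: [-1.258, 1.128, -1.13]
ft_force: [-0.7, -0.2, -0.6]
finger_gap: 0.275
q [ 0.537  0.204 -0.375  1.919  0.087  1.033 -1.337] p [ 0.4782 -0.1341  0.2439] t 22.9 F [-0.7 -0.2 -0.6] gap 25.3
[[0.108, 0.001, 0.994], [-0.994, -0.0, 0.108], [0.0, -1.0, 0.001]]
```

View pics/w19c.png

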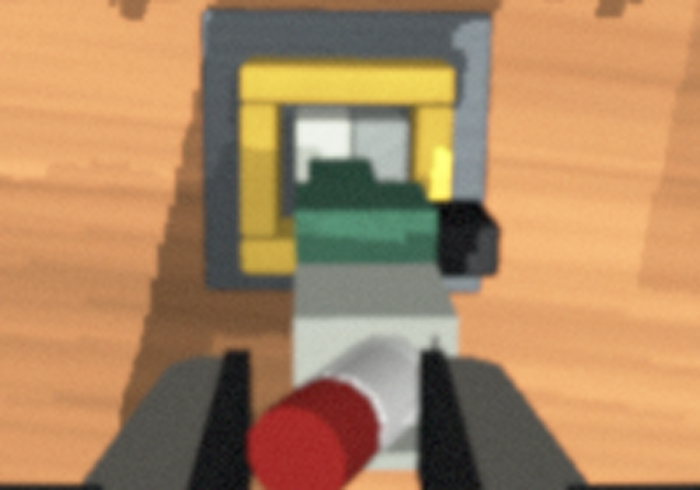

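```bash
python3 -m pendant '[[0,0,0,0,0,0,0.0],[0,0,0,0,0,0,0.0],[0,0,0,0,0,0,0.0],[0,0,0,0,0,0,0.0]]' 10 ; python3 -c 'from h import *;o=log()
snap("wrist","w20.png");crop("w20.png",160,120,360,260,3.5,"w20c.png")'
```

```text
clock: 23.28
tool_pos: [0.4785, -0.1341, 0.2441]
tcp_rot: [-1.258, 1.128, -1.13]
ft_force: [0.5, 1.4, 4.5]
finger_gap: 0.208
q [ 0.537  0.204 -0.375  1.919  0.087  1.033 -1.338] p [ 0.4785 -0.1341  0.2441] t 23.28 F [0.5 1.4 4.5] gap 19.1
[[0.108, 0.001, 0.994], [-0.994, -0.0, 0.108], [0.0, -1.0, 0.001]]
```

View pics/w20c.png

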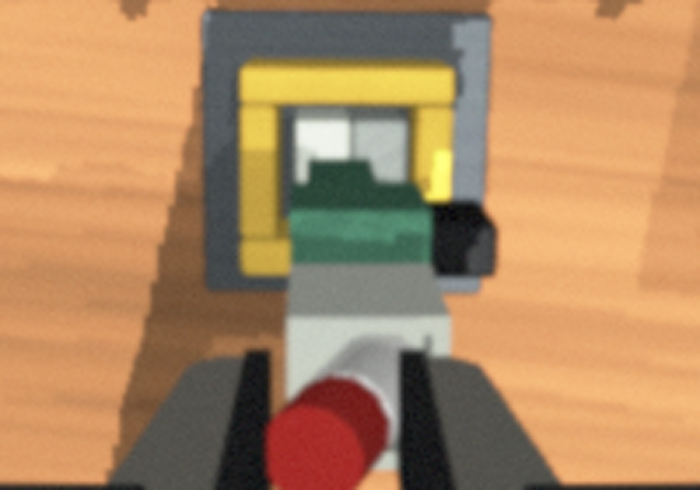

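```bash
python3 -m pendant '[[0,0,0,0,0,0,0.0],[0,0,0,0,0,0,0.0],[0,0,0,0,0,0,0.0],[0,0,0,0,0,0,0.0]]' 15 ; python3 -c 'from h import *;o=log()
snap("wrist","w21.png");crop("w21.png",160,120,360,260,3.5,"w21c.png")
snap("side","s21.png");crop("s21.png",150,120,270,280,4,"s21c.png")'
```

```text
clock: 23.67
tool_pos: [0.4786, -0.1341, 0.2441]
tcp_rot: [-1.258, 1.128, -1.13]
ft_force: [0.4, 0.6, 5.6]
finger_gap: 0.203
q [ 0.537  0.204 -0.375  1.918  0.087  1.033 -1.338] p [ 0.4786 -0.1341  0.2441] t 23.67 F [0.4 0.6 5.6] gap 18.7
[[0.108, 0.001, 0.994], [-0.994, -0.0, 0.108], [0.0, -1.0, 0.001]]
```

View pics/w21c.png

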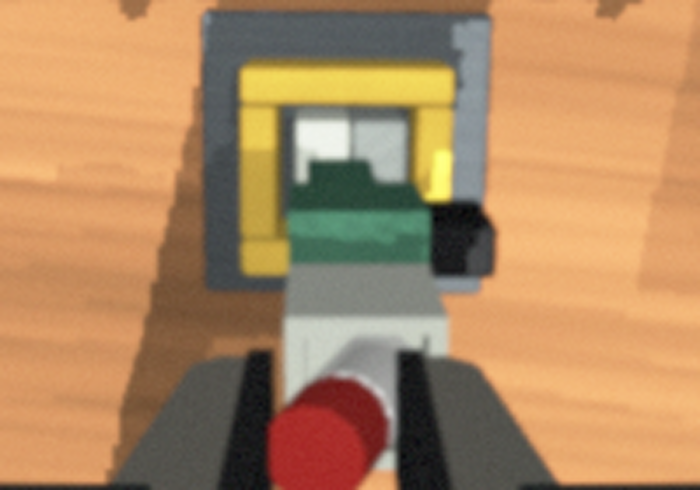

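View pics/s21c.png

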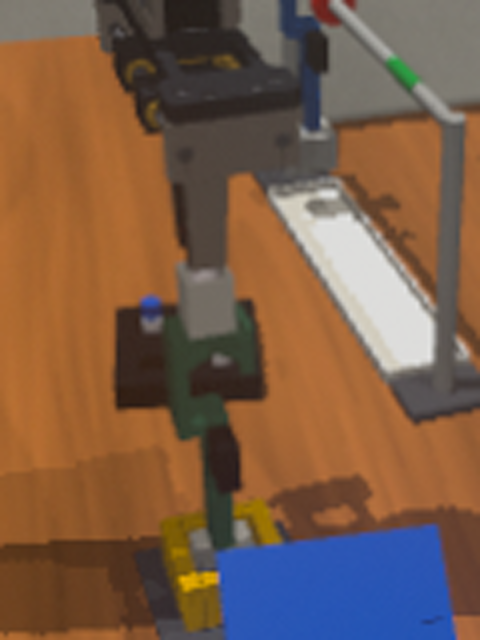

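```bash
python3 -m pendant '[[0,-0.002,0,0,0,0,0.0],[0,-0.002,0,0,0,0,0.0],[0,0,0,0,0,0,0.0],[0,0,0,0,0,0,0.0]]' 20 ; python3 -c 'from h import *;o=log()
snap("wrist","w22.png");crop("w22.png",160,120,360,260,3.5,"w22c.png")'
```

```text
clock: 24.1
tool_pos: [0.4777, -0.1341, 0.2471]
tcp_rot: [-1.259, 1.13, -1.129]
ft_force: [0.4, 0.1, 0.0]
finger_gap: 0.171
q [ 0.538  0.201 -0.375  1.915  0.085  1.042 -1.336] p [ 0.4777 -0.1341  0.2471] t 24.1 F [0.4 0.1 0. ] gap 15.7
[[0.108, -0.001, 0.994], [-0.994, 0.0, 0.108], [-0.0, -1.0, -0.001]]
```

View pics/w22c.png

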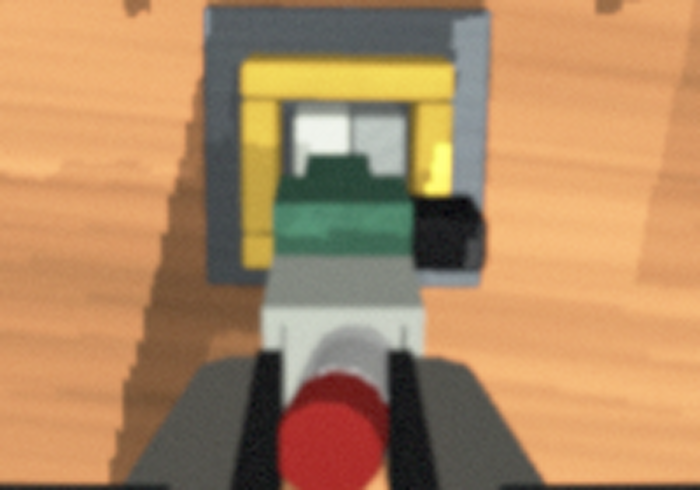

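```bash
python3 -m pendant '[[0.0012,0.0015,0,0,0,0,0.0],[0,0.001,0,0,0,0,0.0],[0,0,0,0,0,0,0.0]]' 20 ;python3 -m pendant '[[0,0,0,0,0,0,0.018],[0,0,0,0,0,0,0.018],[0,0,0,0,0,0,0.02],[0,0,0,0,0,0,0.022]]'; python3 -c 'from h import *;o=log()
snap("wrist","w23.png");crop("w23.png",160,120,360,260,3.5,"w23c.png")'
```

```text
clock: 24.4
tool_pos: [0.4784, -0.1353, 0.2452]
tcp_rot: [-1.258, 1.129, -1.129]
ft_force: [0.5, 0.2, 2.5]
finger_gap: 0.172
clock: 24.73
tool_pos: [0.4779, -0.1353, 0.2448]
tcp_rot: [-1.259, 1.13, -1.129]
ft_force: [0.3, -0.3, 0.5]
finger_gap: 0.236
q [ 0.539  0.204 -0.374  1.917  0.086  1.036 -1.335] p [ 0.4779 -0.1353  0.2448] t 24.73 F [ 0.3 -0.3  0.5] gap 21.7
[[0.108, -0.001, 0.994], [-0.994, 0.0, 0.108], [-0.0, -1.0, -0.001]]
```

View pics/w23c.png

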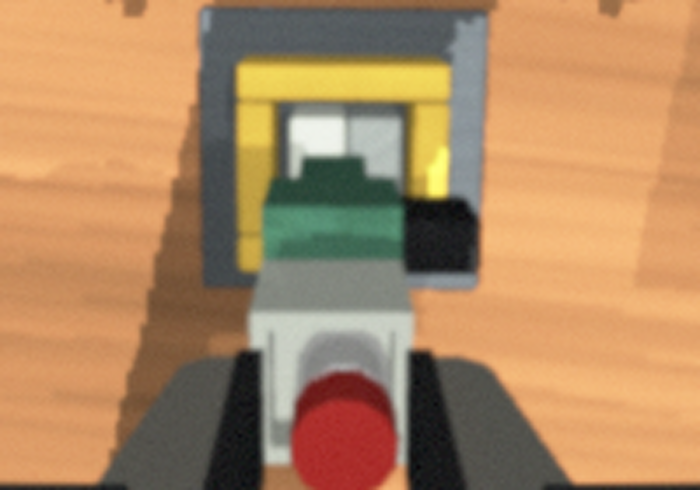

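```bash
python3 -m pendant '[[0,0,0,0,0,0,0.03],[0,0,0,0,0,0,0.04],[0,0,0,0,0,0,0.045],[0,-0.006,0,0,0,0,0.05],[0,-0.012,0,0,0,0,0.05],[0,-0.016,0,0,0,0,0.05],[0,-0.012,0,0,0,0,0.05],[0,0,0,0,0,0,0.05],[0,0,0,0,0,0,0.05]]'; python3 -c 'from h import *;o=log()
snap("wrist","w24.png");crop("w24.png",160,120,360,260,3.5,"w24c.png")
snap("side","s24.png");crop("s24.png",150,120,270,280,4,"s24c.png")'
```

```text
clock: 25.53
tool_pos: [0.4785, -0.1354, 0.2916]
tcp_rot: [-1.258, 1.128, -1.13]
ft_force: [1.0, -0.0, 0.2]
finger_gap: 0.544
q [ 0.547  0.158 -0.376  1.858  0.064  1.136 -1.314] p [ 0.4785 -0.1354  0.2916] t 25.53 F [ 1.  -0.   0.2] gap 50.0
[[0.108, 0.001, 0.994], [-0.994, -0.001, 0.108], [0.001, -1.0, 0.001]]
```

View pics/w24c.png

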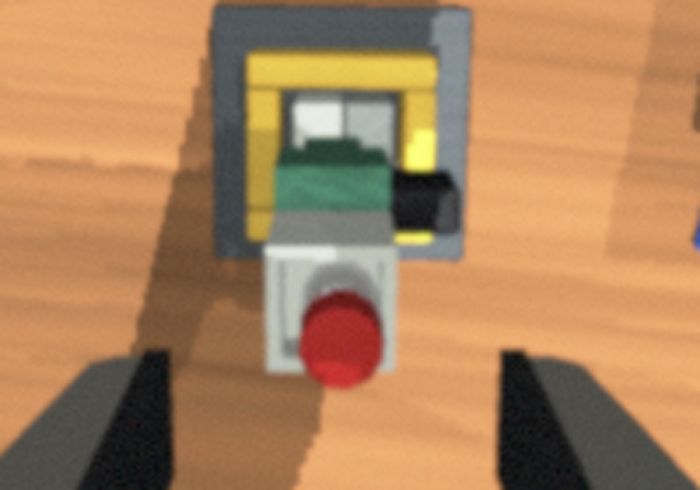

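View pics/s24c.png

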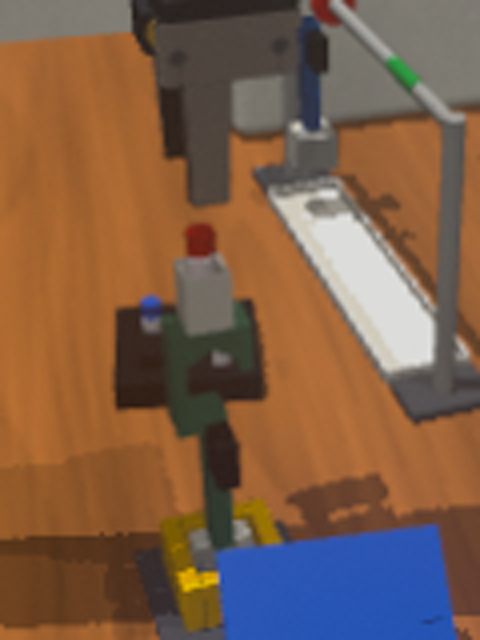

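```bash
python3 - <<'E'
from h import *
c,C=load('w24.png');o=get_obs();B=R.from_rotvec(o['tcp_rot']).as_matrix()
A=np.array([atz(C,160+a/3.5,120+b/3.5,.236) for a,b in [(264,247),(398,247),(398,375),(264,375)]]);g=A.mean(0);print(g,[np.linalg.norm(A[i]-A[i-1]).round(4) for i in range(4)])
e=A[1]-A[0];print('edge az',np.degrees(np.arctan2(e[1],e[0])), 'tool az',np.degrees(np.arctan2(B[1,0],B[0,0])))
g[2]=.207;print((B.T@(g-o['tool_pos'])).round(4))
_,CT=load('top0.png');print('spare head',atz(CT,60+75/3,130+103/3,.278))
E
```

```text
[ 0.47713841 -0.13437482  0.236     ] [np.float64(0.0266), np.float64(0.0263), np.float64(0.0266), np.float64(0.0271)]
edge az -83.83331031346812 tool az -83.80300673323347
[-0.0009  0.0833 -0.0004]
spare head [0.63264577 0.34512044 0.278     ]
```

```bash
python3 -m pendant '[[-0.0009,0.02,-0.0004,0,0,0,0.05],[0,0.025,0,0,0,0,0.05],[0,0.02,0,0,0,0,0.05],[0,0.01,0,0,0,0,0.05],[0,0.0083,0,0,0,0,0.05],[0,0,0,0,0,0,0.05],[0,0,0,0,0,0,0.05]]'; python3 -c 'from h import *;o=log()
snap("wrist","w25.png");snap("side","s25.png");crop("s25.png",150,120,270,280,4,"s25c.png")'
```

```text
clock: 26.22
tool_pos: [0.4779, -0.1344, 0.2078]
tcp_rot: [-1.258, 1.129, -1.129]
ft_force: [1.5, 0.3, 0.3]
finger_gap: 0.542
q [ 0.53   0.247 -0.371  1.959  0.108  0.955 -1.356] p [ 0.4779 -0.1344  0.2078] t 26.22 F [1.5 0.3 0.3] gap 49.8
[[0.108, -0.0, 0.994], [-0.994, 0.0, 0.108], [-0.0, -1.0, -0.0]]
```

View pics/w25.png

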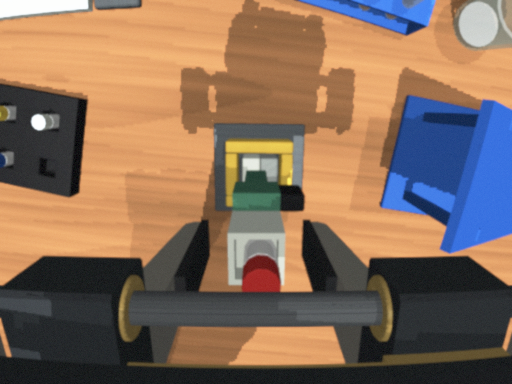

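View pics/s25c.png

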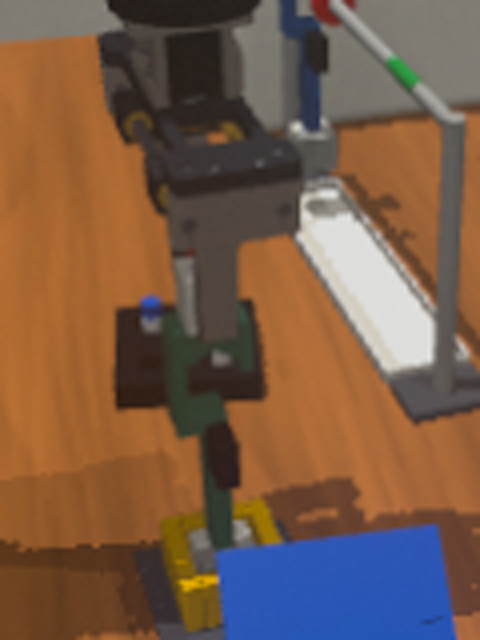

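```bash
python3 -m pendant '[[0,0,0,0,0,0,0.035],[0,0,0,0,0,0,0.03],[0,0,0,0,0,0,0.0],[0,0,0,0,0,0,0.0],[0,0,0,0,0,0,0.0],[0,0,0,0,0,0,0.0]]' 35;  python3 -m pendant '[[0,-0.003,0,0,0,0,0.0],[0,-0.006,0,0,0,0,0],[0,-0.01,0,0,0,0,0],[0,-0.015,0,0,0,0,0],[0,-0.015,0,0,0,0,0],[0,-0.015,0,0,0,0,0],[0,-0.01,0,0,0,0,0],[0,0,0,0,0,0,0],[0,0,0,0,0,0,0]]';python3 -c 'from h import *;o=log()
snap("wrist","w26.png");snap("side","s26.png");crop("s26.png",150,100,270,280,4,"s26c.png")'
```

```text
clock: 26.82
tool_pos: [0.4779, -0.1346, 0.2081]
tcp_rot: [-1.258, 1.129, -1.13]
ft_force: [-0.8, -0.1, 1.5]
finger_gap: 0.281
clock: 27.57
tool_pos: [0.4778, -0.1344, 0.2821]
tcp_rot: [-1.258, 1.128, -1.13]
ft_force: [-0.4, -0.0, -1.6]
finger_gap: 0.279
q [ 0.546  0.165 -0.377  1.872  0.068  1.116 -1.319] p [ 0.4778 -0.1344  0.2821] t 27.57 F [-0.4 -0.  -1.6] gap 25.6
[[0.108, 0.001, 0.994], [-0.994, -0.0, 0.108], [0.001, -1.0, 0.001]]
```

View pics/w26.png

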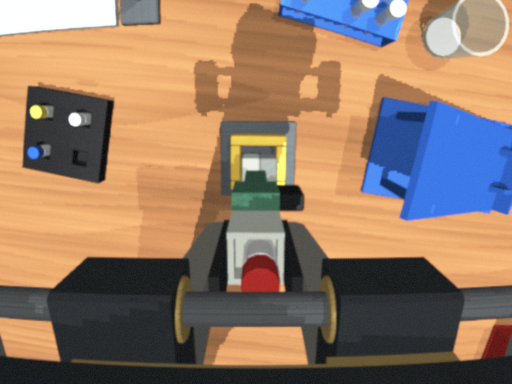

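View pics/s26c.png

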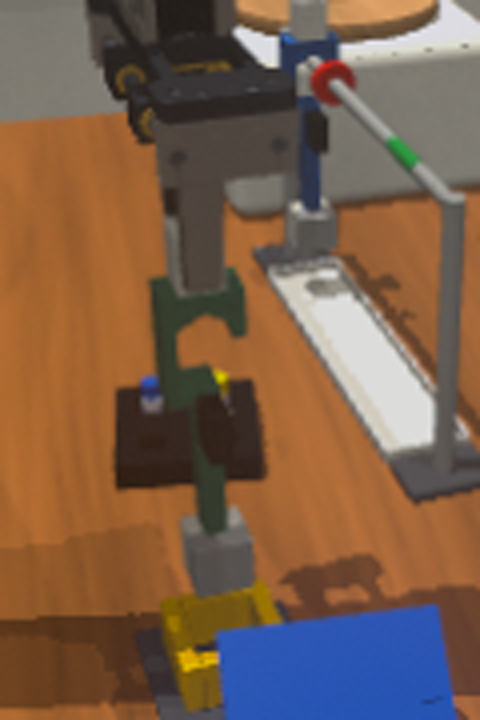

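```bash
cat > fits.py <<'E'
from h import *
from scipy.optimize import least_squares
def fit(C,pts,p0,fixz=True,w=30):
    def f(p):
        M=(R.from_euler('z',p[3])*R.from_euler('xy',p[4:6])).as_matrix()
        return np.r_[np.concatenate([proj(C,p[:3]+M@np.array(q)/1000)-uv for q,uv in pts]),(p[3]-p0[3])*100,(p[2]-p0[2])*1000/2, (p[1]-p0[1])*1000/2]
    s=least_squares(f,p0,loss='soft_l1');return s.x,f(s.x)[:2*len(pts)].reshape(-1,2).round(1)
E
python3 - <<'E'
from fits import *
crop('s26.png',170,150,230,255,7,'s26d.png')
E
```

```text
(no output)
```

View pics/s26d.png

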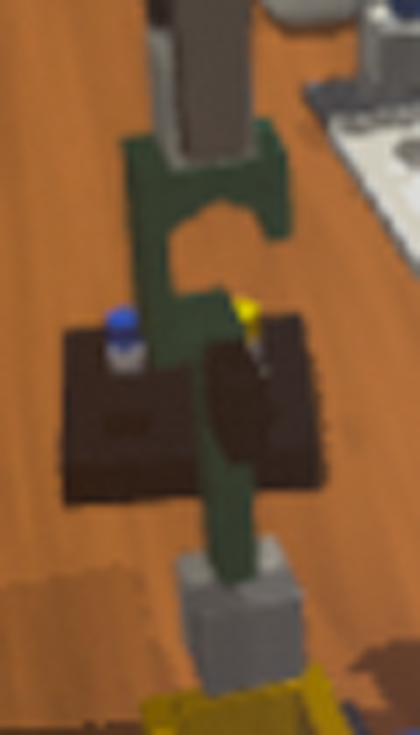

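```bash
python3 - <<'E'
from fits import *
c,C=load('s26.png');o=np.load('pics/s26.png.npy',allow_pickle=True).item()['o']
pts=[((23,-13,166),(292,233)),((15,-13,166),(265,240)),((23,-13,196),(290,158)),((23,13,196),(272,120)),((-23,-13,128),(157,367)),((-17,-22,36),(197,622)),((19,-22,36),(300,597)),((-17,-22,0),(205,693)),((19,-22,0),(305,670))]
pts=[(q,np.array([170+a/7,150+b/7])) for q,(a,b) in pts]
t=o['tool_pos'];p0=[t[0],t[1],t[2]-.2018,np.radians(6.2),0,0]
p,r=fit(C,pts,p0);print('tcp',t.round(4),'axis',p[:3].round(4),np.degrees(p[3:]).round(2));print(r.tolist())
print('p0 resid',[ (proj(C,np.array(p0[:3])+R.from_euler('z',p0[3]).apply(np.array(q)/1000))-uv).round(1).tolist() for q,uv in pts])
E
```

```text
tcp [ 0.4773 -0.1344  0.2813] axis [ 0.4796 -0.1343  0.0794] [6.18 1.05 0.04]
[[0.3, 0.9], [0.5, 0.5], [0.1, -0.6], [-0.5, -0.8], [-0.5, 0.4], [-0.1, -1.1], [0.4, -0.8], [-0.4, 0.6], [0.2, 0.6]]
p0 resid [[-1.2, 0.2], [-1.0, -0.1], [-1.5, -1.4], [-2.1, -1.4], [-1.9, -0.2], [-1.2, -1.3], [-0.7, -0.9], [-1.4, 0.6], [-0.8, 0.6]]
```

```bash
python3 -m pendant '[[-0.004,-0.001,0.003,0,0,0,0],[-0.009,-0.002,0.006,0,0,0,0],[-0.014,-0.003,0.009,0,0,0,0],[-0.019,-0.003,0.0125,0,0,0,0],[-0.023,-0.003,0.015,0,0,0,0],[-0.025,-0.003,0.016,0,0,0,0],[-0.025,-0.003,0.016,0,0,0,0],[-0.025,0,0.016,0,0,0,0],[-0.025,0,0.016,0,0,0,0],[-0.023,0,0.015,0,0,0,0],[-0.019,0,0.0125,0,0,0,0],[-0.014,0,0.009,0,0,0,0],[-0.008,0,0.005,0,0,0,0],[-0.003,0,0.002,0,0,0,0],[0,0,0,0,0,0,0],[0,0,0,0,0,0,0]]';python3 -c 'from h import *;o=log()
snap("wrist","w27.png");snap("side","s27.png");snap("top","t27.png");crop("s27.png",150,60,310,220,4,"s27c.png");crop("t27.png",80,100,260,230,4,"t27c.png")'
```

```text
clock: 29.0
tool_pos: [0.6041, 0.1158, 0.2994]
tcp_rot: [-1.259, 1.13, -1.13]
ft_force: [0.4, -1.0, -1.2]
finger_gap: 0.28
q [ 0.125  0.39  -0.493  1.569  0.192  1.232 -1.864] p [0.6041 0.1158 0.2994] t 29.0 F [ 0.4 -1.  -1.2] gap 25.8
[[0.107, -0.001, 0.994], [-0.994, -0.001, 0.107], [0.001, -1.0, -0.001]]
```

View pics/w27.png

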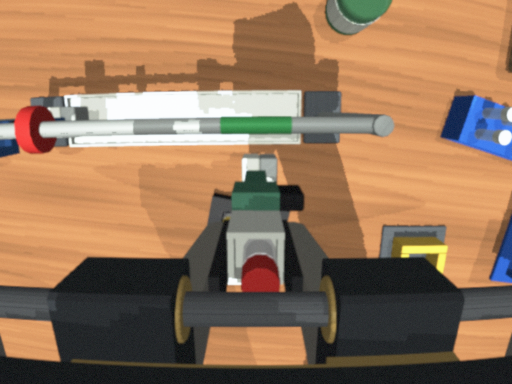

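View pics/s27c.png

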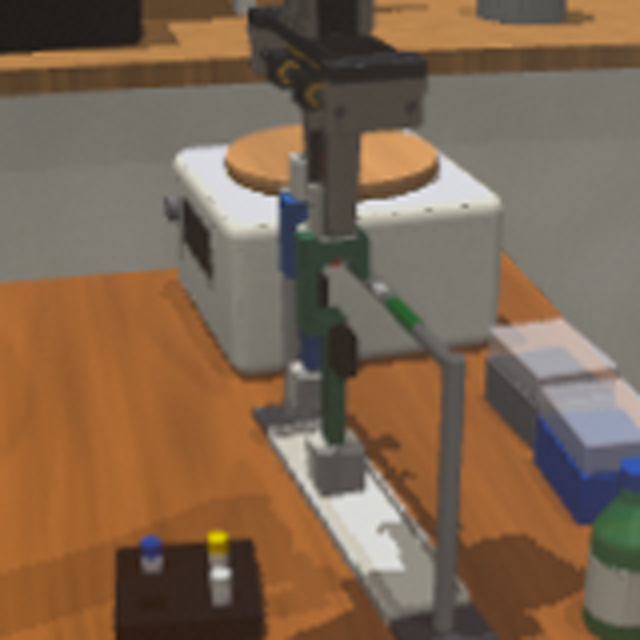

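View pics/t27c.png

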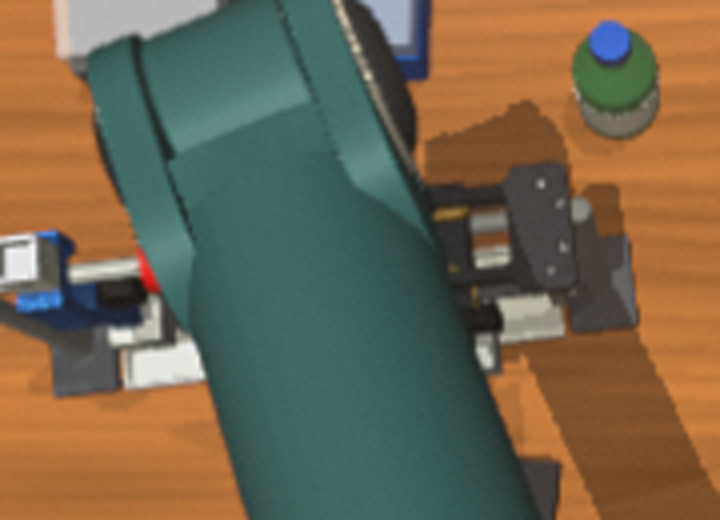

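```bash
python3 - <<'E'
from h import *
c,C=load('w27.png');o=np.load('pics/w27.png.npy',allow_pickle=True).item()['o'];B=R.from_rotvec(o['tcp_rot']).as_matrix()
crop('w27.png',0,90,410,160,1.95,'w27c.png')
P={n:atz(C,u,v,.225) for n,u,v in [('b1',221,125.5),('b2',292,124.5),('end',383,125),('left',60,128.5),('stop',34,130)]}
for n in P:print(n,P[n].round(4),(B.T@(P[n]-o['tool_pos'])).round(4))
e=P['left']-P['end'];print('rail az-90',np.degrees(np.arctan2(-e[0],e[1])))
m=(P['b1']+P['b2'])/2;print('band',m,np.linalg.norm(P['b1']-P['b2']),'stop dist',np.linalg.norm(P['stop']-m))
E
```

```text
b1 [0.6563 0.1467 0.225 ] [-0.0251  0.0743  0.0553]
b2 [0.6624 0.0964 0.225 ] [0.0256 0.0744 0.056 ]
end [0.6698 0.0305 0.225 ] [0.0918 0.0744 0.0563]
left [0.643 0.266 0.225] [-0.1452  0.0742  0.0548]
stop [0.6402 0.2871 0.225 ] [-0.1665  0.0742  0.0543]
rail az-90 6.492561701723016
band [0.65934915 0.12153064 0.225     ] 0.05071460230584727 stop dist 0.16668057249748433
```

View pics/w27c.png

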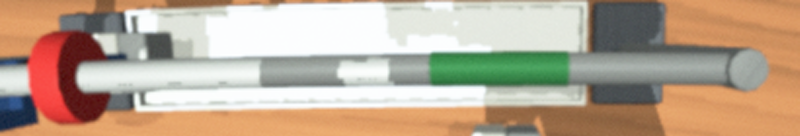

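```bash
python3 -m pendant '[[0,0.006,0,0,-0.3,0,0],[0,0.01,0,0,0,0,0],[0,0.006,0,0,0,0,0],[0,0.0026,0,0,0,0,0],[0,0,0.005,0,0,0,0],[0,0,0.007,0,0,0,0],[0,0,0.005,0,0,0,0],[0,0,0,0,0,0,0],[0,0,0,0,0,0,0]]';python3 -c 'from h import *;o=log()
snap("wrist","w28.png");snap("side","s28.png");crop("s28.png",205,80,285,200,5,"s28c.png")'
```

```text
clock: 29.9
tool_pos: [0.6217, 0.1188, 0.2751]
tcp_rot: [-1.26, 1.125, -1.125]
ft_force: [-0.2, -1.0, -1.4]
finger_gap: 0.283
q [ 0.111  0.439 -0.484  1.556  0.214  1.199 -1.869] p [0.6217 0.1188 0.2751] t 29.9 F [-0.2 -1.  -1.4] gap 26.0
[[0.113, 0.0, 0.994], [-0.994, 0.0, 0.113], [-0.0, -1.0, 0.0]]
```

View pics/s28c.png

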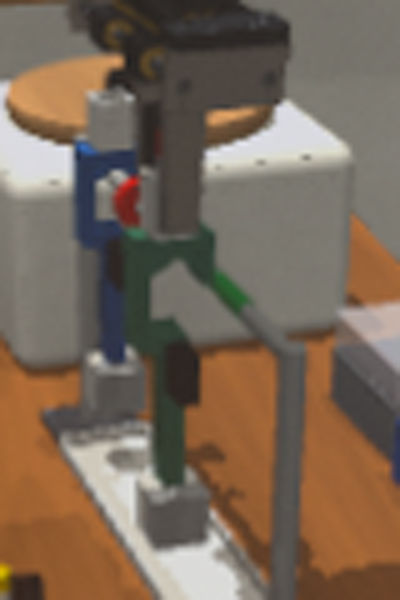

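View pics/w28.png

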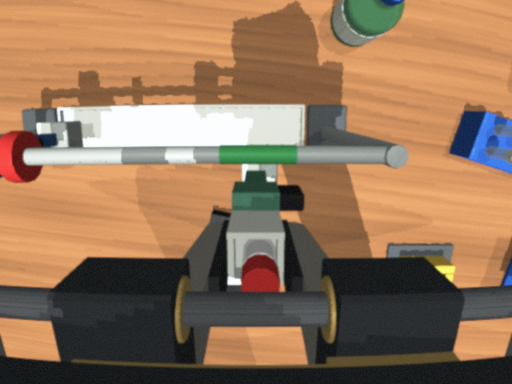

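```bash
python3 - <<'E'
from h import *
c,C=load('s28.png');o=np.load('pics/s28.png.npy',allow_pickle=True).item()['o'];B=R.from_rotvec(o['tcp_rot']).as_matrix()
M=np.array([B[:,2],-B[:,0],-B[:,1]]).T
org=o['tool_pos']+B@[0,.2018,.0007]
for q in [(23,-13,166),(15,-13,166),(23,-13,196),(-23,-13,128),(-17,-22,0),(19,-22,0)]:
    u=proj(C,org+M@np.array(q)/1000);print(q,((u-[205,80])*5).round(0))
for P in [(.6698,.0305,.225),(.6624,.0964,.225),(.6563,.1467,.225),(.6563,.1467,.231),(.6402,.2871,.225)]:print(P,((proj(C,P)-[205,80])*5).round(0))
crop('s28.png',220,110,270,190,8,'s28d.png')
E
```

```text
(23, -13, 166) [210. 281.]
(15, -13, 166) [197. 283.]
(23, -13, 196) [211. 231.]
(-23, -13, 128) [134. 353.]
(-17, -22, 0) [150. 550.]
(19, -22, 0) [205. 540.]
(0.6698, 0.0305, 0.225) [288. 357.]
(0.6624, 0.0964, 0.225) [243. 310.]
(0.6563, 0.1467, 0.225) [210. 278.]
(0.6563, 0.1467, 0.231) [211. 268.]
(0.6402, 0.2871, 0.225) [134. 200.]
```

View pics/s28d.png

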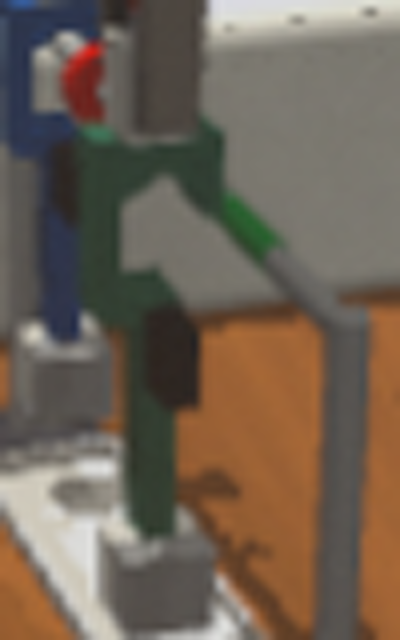

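```bash
python3 -m pendant '[[0,0,0.004,0,0,0,0],[0,0,0.007,0,0,0,0],[0,0,0.007,0,0,0,0],[0,0,0.003,0,0,0,0],[0,0,0,0,0,0,0]]';python3 -m pendant '[[0,0,0.004,0,0,0,0],[0,0,0.006,0,0,0,0],[0,0,0.004,0,0,0,0],[0,0,0.0015,0,0,0,0],[0,0,0,0,0,0,0],[0,0,0,0,0,0,0]]';python3 -c 'from h import *;o=log()
snap("wrist","w29.png");snap("side","s29.png");crop("s29.png",220,80,280,180,7,"s29c.png")'
```

```text
clock: 30.42
tool_pos: [0.6429, 0.1211, 0.2748]
tcp_rot: [-1.26, 1.126, -1.125]
ft_force: [0.1, -0.5, -1.6]
finger_gap: 0.277
clock: 30.92
tool_pos: [0.6574, 0.1228, 0.2749]
tcp_rot: [-1.261, 1.126, -1.125]
ft_force: [-0.2, -0.5, -2.3]
finger_gap: 0.285
q [ 0.088  0.503 -0.471  1.462  0.233  1.234 -1.868] p [0.6574 0.1228 0.2749] t 30.92 F [-0.2 -0.5 -2.3] gap 26.2
[[0.113, -0.0, 0.994], [-0.994, 0.0, 0.113], [-0.0, -1.0, -0.0]]
```

View pics/s29c.png

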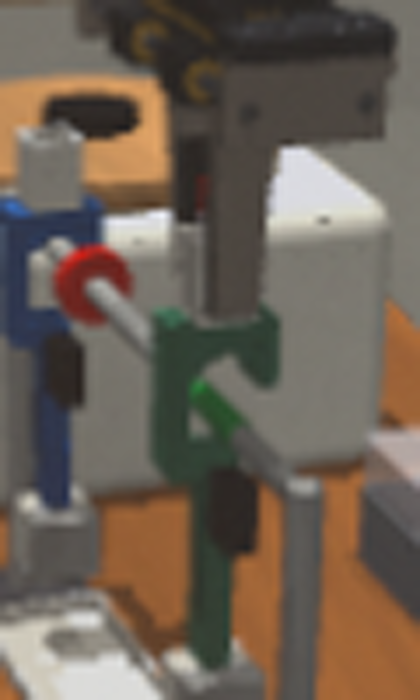

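View pics/w29.png

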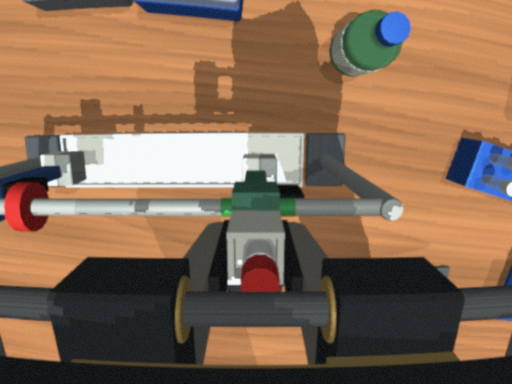

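```bash
python3 -m pendant '[[0,0.004,0,0,0,0,0],[0,0.007,0,0,0,0,0],[0,0.006,0,0,0,0,0],[0,0.002,0,0,0,0,0],[0,0,0,0,0,0,0]]'; python3 -m pendant '[[0,0.001,0,0,0,0,0],[0,0.001,0,0,0,0,0],[0,0,0,0,0,0,0]]'; python3 -m pendant '[[0,0.001,0,0,0,0,0],[0,0.001,0,0,0,0,0],[0,0,0,0,0,0,0]]';python3 -c 'from h import *;o=log()
snap("wrist","w30.png");snap("side","s30.png");crop("s30.png",220,80,280,180,7,"s30c.png")'
```

```text
clock: 31.43
tool_pos: [0.6568, 0.1225, 0.2547]
tcp_rot: [-1.263, 1.127, -1.124]
ft_force: [-0.3, 0.4, -2.0]
finger_gap: 0.28
clock: 31.68
tool_pos: [0.6575, 0.1228, 0.2541]
tcp_rot: [-1.261, 1.125, -1.125]
ft_force: [-0.6, 1.1, -1.5]
finger_gap: 0.283
clock: 31.93
tool_pos: [0.6574, 0.1227, 0.2519]
tcp_rot: [-1.261, 1.125, -1.125]
ft_force: [0.7, 0.7, -2.0]
finger_gap: 0.279
q [ 0.086  0.519 -0.467  1.489  0.243  1.191 -1.875] p [0.6574 0.1227 0.2519] t 31.93 F [ 0.7  0.7 -2. ] gap 25.6
[[0.113, -0.0, 0.994], [-0.994, -0.0, 0.113], [0.0, -1.0, -0.0]]
```

View pics/s30c.png

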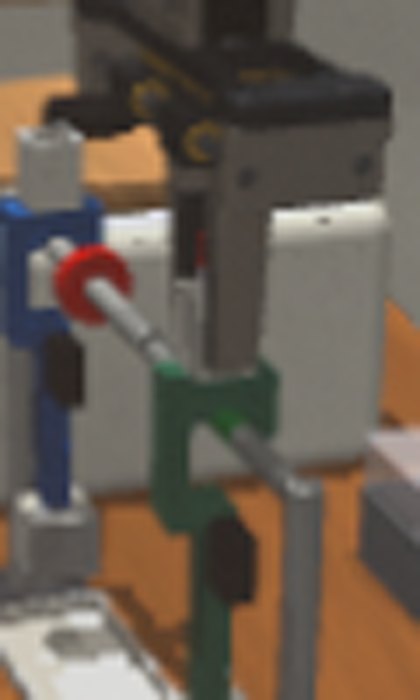

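```bash
for i in 1 2; do python3 -m pendant '[[0,0.001,0,0,0,0,0],[0,0,0,0,0,0,0],[0,0,0,0,0,0,0]]' | grep -E 'tool_pos|force'; done
```

```text
tool_pos: [0.6577, 0.1229, 0.2514]
ft_force: [0.4, -0.4, -1.6]
tool_pos: [0.6581, 0.1229, 0.251]
ft_force: [0.6, 0.3, 3.7]
```

```bash
python3 -m pendant '[[0,-0.0005,0,0,0,0,0],[0,0,0,0,0,0,0],[0,0,0,0,0,0,0],[-0.003,0,0,0,0,0,0],[-0.006,0,0,0,0,0,0],[-0.008,0,0,0,0,0,0],[-0.009,0,0,0,0,0,0],[-0.009,0,0,0,0,0,0],[-0.006,0,0,0,0,0,0],[-0.003,0,0,0,0,0,0],[0,0,0,0,0,0,0],[0,0,0,0,0,0,0]]' 15;python3 -c 'from h import *;o=log()
snap("wrist","w31.png");snap("side","s31.png");crop("s31.png",200,60,280,180,6,"s31c.png")'
```

```text
clock: 33.53
tool_pos: [0.6526, 0.1684, 0.2511]
tcp_rot: [-1.259, 1.124, -1.123]
ft_force: [4.6, 1.9, 3.9]
finger_gap: 0.285
q [ 0.021  0.53  -0.474  1.477  0.249  1.193 -1.944] p [0.6526 0.1684 0.2511] t 33.53 F [4.6 1.9 3.9] gap 26.2
[[0.114, 0.001, 0.993], [-0.993, 0.002, 0.114], [-0.002, -1.0, 0.001]]
```

View pics/s31c.png

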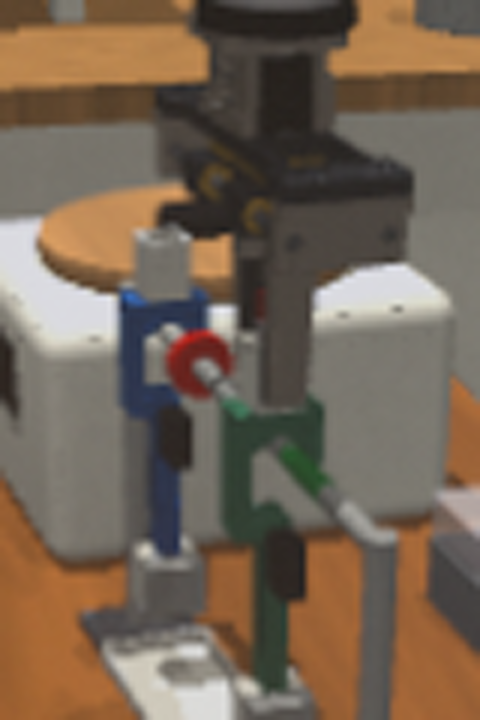

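View pics/w31.png

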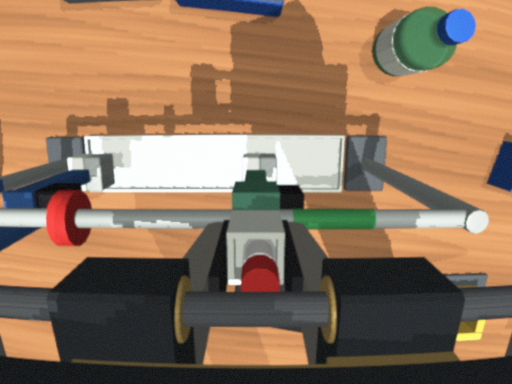

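```bash
python3 -m pendant '[[0,-0.0004,0.0007,0,0,0,0],[-0.003,0,0,0,0,0,0],[-0.006,0,0,0,0,0,0],[-0.008,0,0.0001,0,0,0,0],[-0.008,0,0.0001,0,0,0,0],[-0.008,0,0.0001,0,0,0,0],[-0.008,0,0,0,0,0,0],[-0.008,0,0.0001,0,0,0,0],[-0.008,0,0.0001,0,0,0,0],[-0.008,0,0,0,0,0,0],[-0.008,0,0,0,0,0,0],[-0.007,0,0,0,0,0,0],[-0.004,0,0,0,0,0,0],[-0.002,0,0,0,0,0,0],[0,0,0,0,0,0,0],[0,0,0,0,0,0,0]]' 12;python3 -c 'from h import *;o=log()
snap("wrist","w32.png");snap("side","s32.png");crop("s32.png",190,50,270,170,6,"s32c.png")'
```

```text
clock: 34.97
tool_pos: [0.6434, 0.2532, 0.2508]
tcp_rot: [-1.26, 1.126, -1.123]
ft_force: [3.2, 0.8, 2.1]
finger_gap: 0.282
q [-0.106  0.564 -0.48   1.427  0.265  1.215 -2.072] p [0.6434 0.2532 0.2508] t 34.97 F [3.2 0.8 2.1] gap 25.9
[[0.114, -0.001, 0.993], [-0.993, 0.002, 0.114], [-0.002, -1.0, -0.001]]
```

View pics/s32c.png

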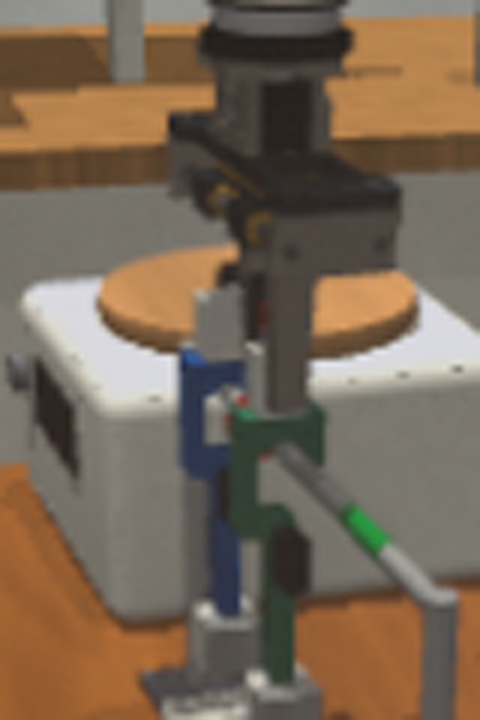

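View pics/w32.png

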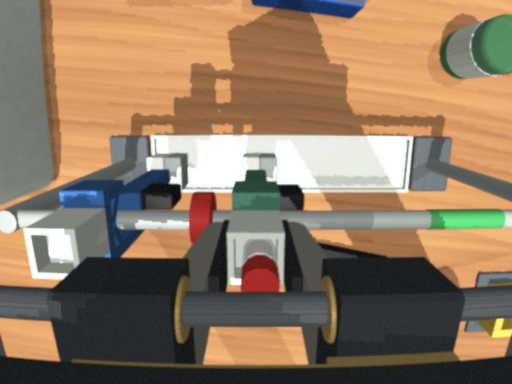

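```bash
python3 - <<'E'
from h import *
crop('w32.png',180,160,300,260,6,'w32c.png')
c,C=load('w32.png');o=np.load('pics/w32.png.npy',allow_pickle=True).item()['o'];B=R.from_rotvec(o['tcp_rot']).as_matrix()
for n,u,v,z in [('stop c',203,218,.225),('stop near edge',215,218,.225),('crown left',233,210,.244)]:
    p=atz(C,u,v,z);print(n,p.round(4),(B.T@(p-o['tool_pos'])).round(4))
E
```

```text
stop c [0.6417 0.2859 0.225 ] [-0.0326  0.0259  0.002 ]
stop near edge [0.6426 0.2785 0.225 ] [-0.0253  0.0258  0.002 ]
crown left [0.6549 0.2674 0.244 ] [-0.0129  0.0068  0.013 ]
```

View pics/w32c.png

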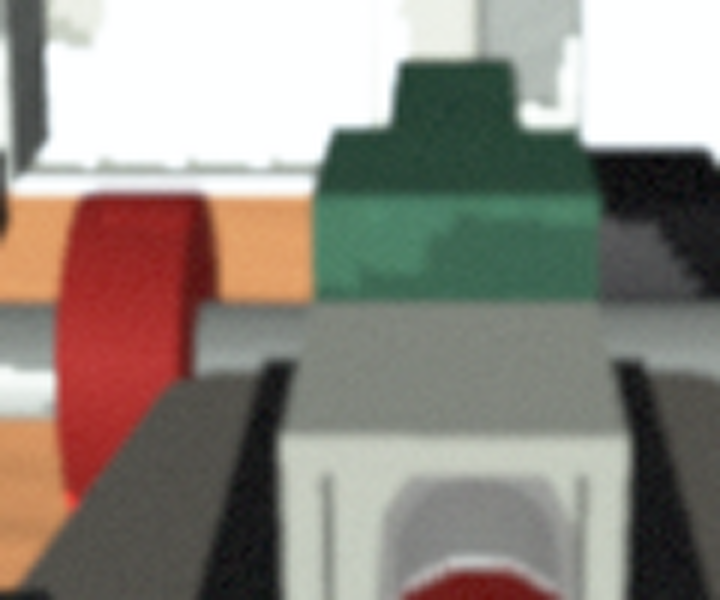

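```bash
python3 -m pendant '[[-0.002,0,0.0005,0,0,0,0],[-0.003,0,0,0,0,0,0],[-0.003,0,0,0,0,0,0],[-0.002,0,0,0,0,0,0],[0,0,0,0,0,0,0]]' 8; for i in 1 2; do python3 -m pendant '[[-0.001,0,0,0,0,0,0],[0,0,0,0,0,0,0]]' | grep -E 'tool_pos|force'; done; python3 -c 'from h import *
snap("wrist","w33.png");crop("w33.png",180,160,300,260,6,"w33c.png")'
```

```text
clock: 35.48
tool_pos: [0.6428, 0.2628, 0.2506]
tcp_rot: [-1.261, 1.125, -1.124]
ft_force: [2.1, -0.3, 0.6]
finger_gap: 0.278
tool_pos: [0.6427, 0.2634, 0.2506]
ft_force: [1.0, -0.8, -0.6]
tool_pos: [0.6426, 0.2643, 0.2506]
ft_force: [0.7, -0.4, -0.2]
```

View pics/w33c.png

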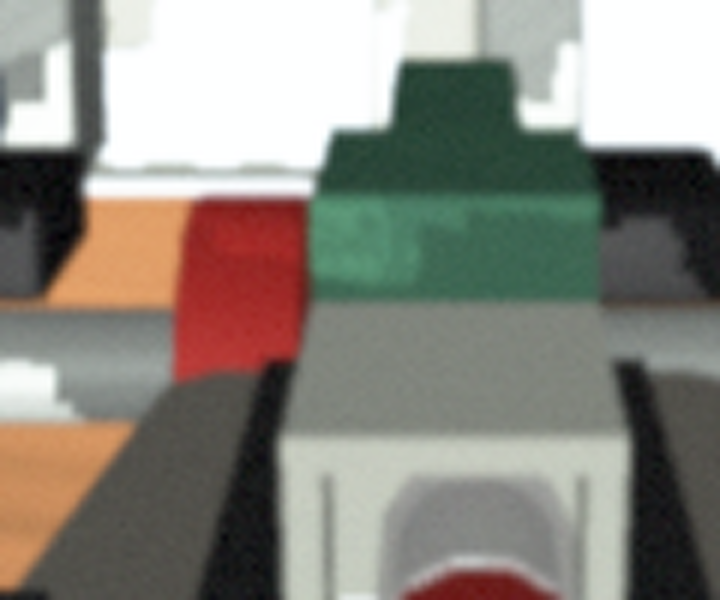

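```bash
for i in 1 2 3; do python3 -m pendant '[[-0.0005,0,0,0,0,0,0],[0,0,0,0,0,0,0],[0,0,0,0,0,0,0]]' | grep -E 'tool_pos|force'; done; python3 -c 'from h import *
snap("wrist","w34.png");crop("w34.png",180,160,300,260,6,"w34c.png")'
```

```text
tool_pos: [0.6426, 0.2648, 0.2507]
ft_force: [0.1, 0.0, -1.6]
tool_pos: [0.6426, 0.2653, 0.2507]
ft_force: [0.3, -0.8, -2.5]
tool_pos: [0.6428, 0.2656, 0.2509]
ft_force: [-0.1, -0.2, -1.8]
```

View pics/w34c.png

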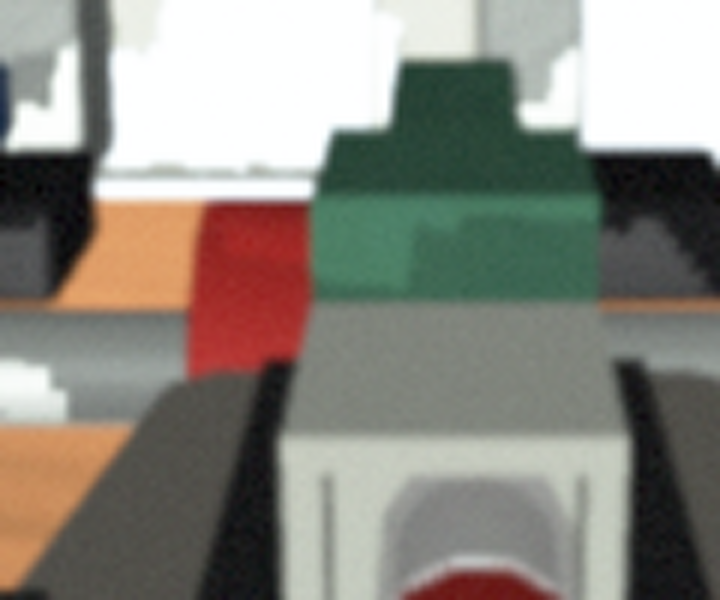

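```bash
python3 -m pendant '[[0,0.0007,0,0,0,0,0],[0,0,0,0,0,0,0]]' | grep -E 'tool_pos|force'; for i in 1 2 3; do python3 -m pendant '[[-0.0005,0,0,0,0,0,0],[0,0,0,0,0,0,0]]' | grep -E 'tool_pos|force'; done; python3 -c 'from h import *
snap("wrist","w35.png");crop("w35.png",180,160,300,260,6,"w35c.png")'
```

```text
tool_pos: [0.643, 0.2656, 0.2506]
ft_force: [-0.1, -0.9, 0.0]
tool_pos: [0.6429, 0.2658, 0.2505]
ft_force: [-0.9, -0.9, -0.1]
tool_pos: [0.6429, 0.2659, 0.2505]
ft_force: [-1.4, -1.3, 1.7]
tool_pos: [0.6429, 0.2659, 0.2505]
ft_force: [-1.2, -4.6, 2.6]
```

View pics/w35c.png

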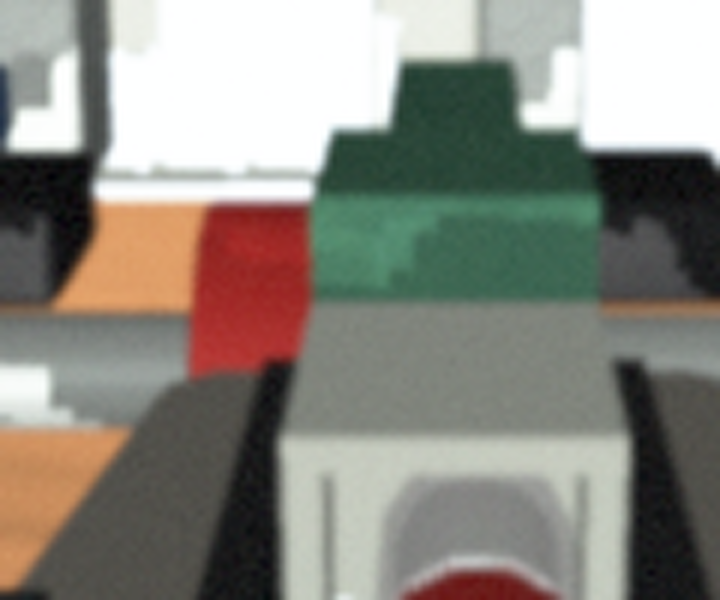

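```bash
python3 -m pendant '[[0.0007,0,0,0,0,0,0],[0,0,0,0,0,0,0],[0,0,0,0,0,0,0.027],[0,0,0,0,0,0,0.029],[0,0,0,0,0,0,0.032],[0,0,0,0,0,0,0.036],[0,0,0,0,0,0,0.036]]'; python3 -c 'from h import *
snap("wrist","w36.png");snap("side","s36.png");crop("s36.png",190,50,270,170,6,"s36c.png")'
```

```text
clock: 37.97
tool_pos: [0.6426, 0.2673, 0.2501]
tcp_rot: [-1.26, 1.125, -1.124]
ft_force: [0.0, 0.4, -0.3]
finger_gap: 0.394
```

View pics/w36.png

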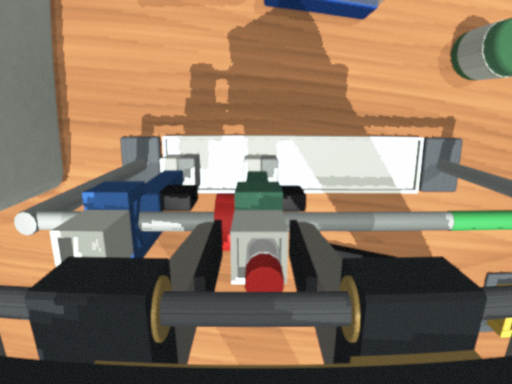

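View pics/s36c.png

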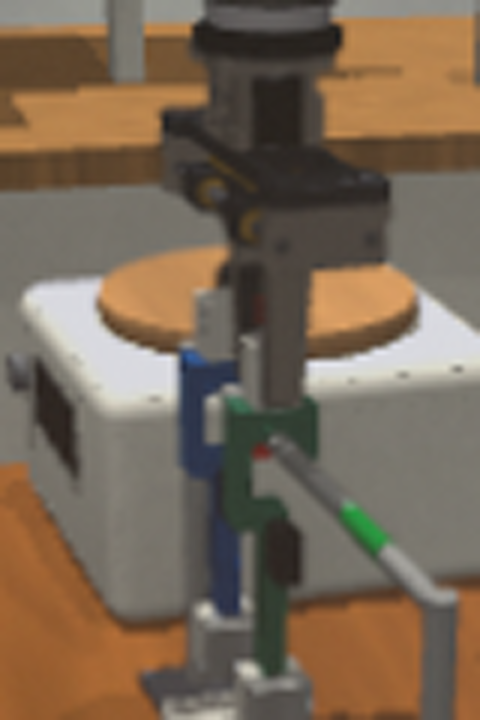

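```bash
python3 -m pendant '[[0,-0.003,0,0,0,0,0.038],[0,-0.01,0,0,0,0,0.038],[0,-0.02,0,0,0,0,0.038],[0,-0.03,0,0,0,0,0.038],[0,-0.03,0,0,0,0,0.038],[0,-0.02,-0.02,0,0,0,0.038],[0,0,-0.035,0,0,0,0.038],[0,0,-0.035,0,0,0,0.038],[0,0,-0.02,0,0,0,0.038],[0,0,0,0,0,0,0.038],[0,0,0,0,0,0,0.038]]'; python3 -c 'from h import *
snap("wrist","w37.png");snap("side","s37.png");crop("s37.png",190,50,270,170,6,"s37c.png");snap("top","t37.png");crop("t37.png",60,100,240,230,4,"t37c.png")'
```

```text
clock: 38.98
tool_pos: [0.5334, 0.2541, 0.3652]
tcp_rot: [-1.259, 1.123, -1.126]
ft_force: [0.5, -0.8, -0.1]
finger_gap: 0.411
```

View pics/w37.png

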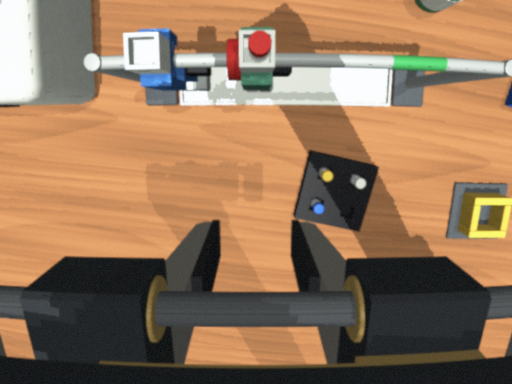

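View pics/s37c.png

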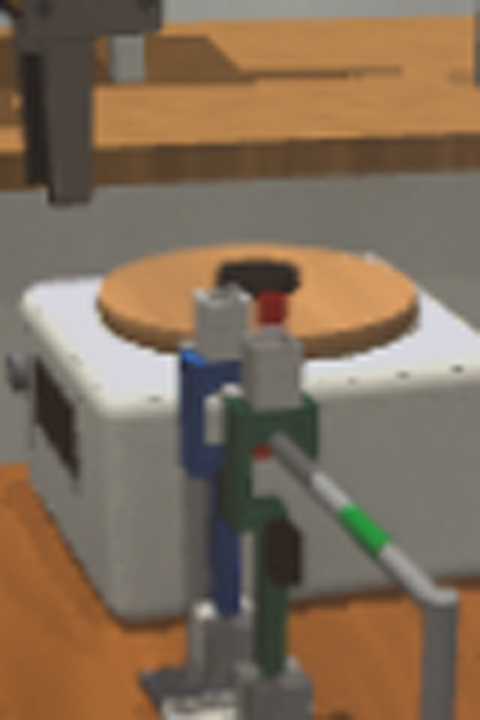

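View pics/t37c.png

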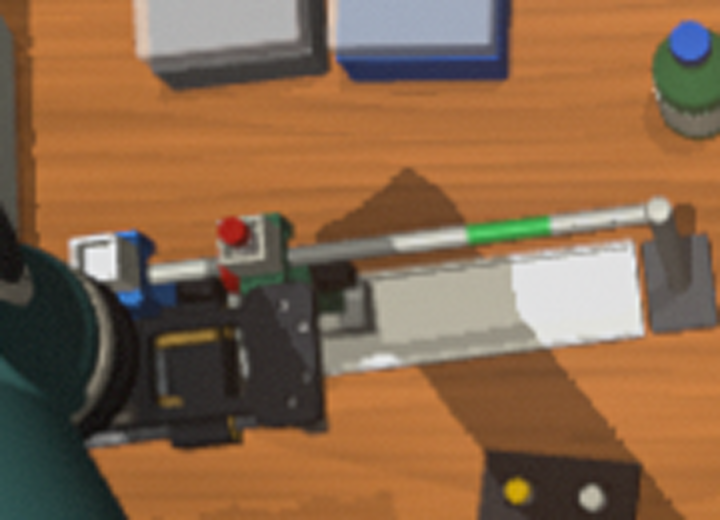

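```bash
python3 -c 'from h import *
crop("w37.png",210,20,300,100,8,"w37c.png")'
```

```text
(no output)
```

View pics/w37c.png

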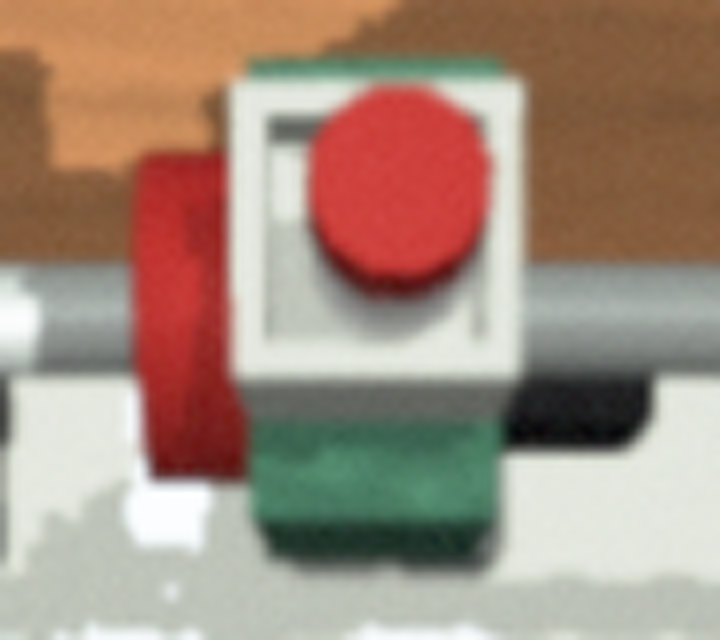

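```bash
python3 -m pendant '[[0,0,0,0,0,0,0.038],[0,0,0,0,0,0,0.038],[0,0,0,0,0,0,0.038],[0,0,0,0,0,0,0.038],[0,0,0,0,0,0,0.038],[0,0,0,0,0,0,0.038]]' && python3 -c '
from h import *
snap("wrist","w38.png");a=cv2.imread("pics/w37.png").astype(int);b=cv2.imread("pics/w38.png").astype(int);print(abs(a-b)[20:100,210:300].mean())
from station import hand_in;print(hand_in())'
```

```text
clock: 39.63
tool_pos: [0.5336, 0.2539, 0.3632]
tcp_rot: [-1.261, 1.125, -1.125]
ft_force: [-1.1, 0.9, -0.4]
finger_gap: 0.411
7.595416666666667
the job is handed in; nothing more can be done
None
```

The job is done and handed in at about 39.6 s; no verdict was reported.

- **Stand:** I lifted the green carrier off the drainer by its fin, turned it upright and stood it in the yellow stand, then let go.
- **Vial:** I put the red-capped vial in the cup. At first it leaned by about 17° in the cup. I regripped it there, straightened it and released it again. That squeeze pushed the standing carrier over by about 6 mm for a moment; it came back.
- **Hooking and sliding:** I took the loaded carrier by its head and hooked it on the rail over the green band, with about 5 N of contact. I slid it along the rail and brought it against the red stop with about 5 N, then released it and backed away.

**Last checks:**
- The wrist and side pictures taken after release show the carrier hanging upright, its hook against the stop with a gap of about 0.5 mm or less.
- The vial was upright in the cup, about 2 mm off-centre, and the gripper was clear of everything.
- The other vials, the blue carrier and the other objects still in view looked undisturbed. I did not measure them, and the beaker and tube rack were not in the last pictures I viewed.

**Checks that disagreed or were weak:**
- The side and wrist cameras differed by 1–3 mm, and up to about 7 mm on the stand's corners, so I relied on the wrist camera.
- For about 0.25 s just before the stop, the wrist force showed the gripper carrying most of the carrier's weight. It was lifted at most a fraction of a millimetre; I lowered it again before contact.
- I compared the last two wrist pictures to confirm the carrier was at rest, but the arm had still moved about 2 mm between them. That comparison does not settle the question, and I did not look at the last picture.

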